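Set a batch of curd going

TASK

Take the clear domed lid off the curd maker and set it down on the round wooden board. Stand every capped white jar from the drying mat upright in the well of the curd maker and then put the lid back, fully down. Only then roll the ribbed timer wheel with a fingertip until the black needle stands level with the dark steel clip on the scale, let go of the wheel, and then press the start button all the way down. Leave the other things on the counter where they are.

Things in the scene. Friction and masses are not known exactly. Their poses are not given: they have to be found in the camera images.
- jar0: a squat capped white jar (steel cap), upright cylinder, 50 mm in diameter (cap 48 mm), 50 mm tall, heavy base, about 0.16 kg; origin at the centre of its underside, z up. Starts upright on the drying mat, 100 mm or so from its neighbours, with a small shaker (26 mm in diameter, 54 mm tall) in the middle of them. Two to four of the jars jar0 to jar3 are there; the others are absent.
- jar1: a squat capped white jar (steel cap), upright cylinder, 50 mm in diameter (cap 48 mm), 50 mm tall, heavy base, about 0.16 kg; origin at the centre of its underside, z up. Starts upright on the drying mat, 100 mm or so from its neighbours, with a small shaker (26 mm in diameter, 54 mm tall) in the middle of them. Two to four of the jars jar0 to jar3 are there; the others are absent.
- jar2: a squat capped white jar (steel cap), upright cylinder, 50 mm in diameter (cap 48 mm), 50 mm tall, heavy base, about 0.16 kg; origin at the centre of its underside, z up. Starts upright on the drying mat, 100 mm or so from its neighbours, with a small shaker (26 mm in diameter, 54 mm tall) in the middle of them. Two to four of the jars jar0 to jar3 are there; the others are absent.
- jar3: a squat capped white jar (steel cap), upright cylinder, 50 mm in diameter (cap 48 mm), 50 mm tall, heavy base, about 0.16 kg; origin at the centre of its underside, z up. Starts upright on the drying mat, 100 mm or so from its neighbours, with a small shaker (26 mm in diameter, 54 mm tall) in the middle of them. Two to four of the jars jar0 to jar3 are there; the others are absent.
- mat: the fixed grey rubber drying mat, 250 by 230 mm and 3 mm thick; origin at the centre of its underside, x along its 250 mm side
- machine: the fixed curd maker; origin under the centre of its round base (208 mm in diameter, 30 mm high). A 4 mm wall ring, 181 mm outside, 170 mm inside diameter, rises on it to 52 mm above the counter round the well. The control pod (x -196 to -106, y -75 to 75 mm in its frame, flat top 55 mm high) carries wheel, scale and button; it points roughly to world -y (yaw 1.27 to 1.83)
- well (a point): centre of the flat floor of the well (30 mm above the counter); axes as the machine's. Four jars fit, centres about 50 mm from this point; the jars stand 28 mm higher than the wall ring.
- lid: the loose clear domed lid, a cup upside down with a grey rim band: 197 mm outside, 189 mm inside diameter, 61 mm tall (57 inside), 0.25 kg; black knob 30 mm in diameter, 27 mm tall, on top. Origin at the centre of its open rim, z up. It goes over the wall ring (4 mm clearance all round) and rests on the base disc, origin then at well, any yaw. Starts on the machine
- board: fixed round wooden board, 230 mm in diameter, 15 mm thick, at the robot's left; origin under its centre
- knob_top (a point): centre of the top of the lid's knob, 88 mm above the lid's rim
- wheel_top (a point): top of the ribbed timer wheel, 62 mm above the counter; fixed to the machine, with its axes. Wheel 48 mm in diameter, 18 mm wide, axle along machine x; 7 mm proud of the pod's top, 3 mm proud of the cheeks (6 mm thick, 40 mm long) at its sides. Rolling its top to machine +y makes joint wheel grow. A push of 3 to 15 N drags it by friction (1 N at the rim); it stays where left
- wheel (a joint): turn of the timer wheel, rad, 0 to 6. The needle moves 10 mm along the machine's +y per rad; 24 mm of rim travel is one rad.
- needle_tip (a point): tip of the black needle that slides along the scale on the pod (between the wheel and the dome), driven by the wheel only; axes as the machine's, y along the scale
- clip_tip (a point): the dark steel clip (8 mm wide along the scale) on the dome side of the scale, which marks the wanted setting; it stays where it is; axes as the machine's. The needle is set when it has the same machine y as this point. It always starts on the -y side of the clip, 34 mm or more away.
- start_top (a point): centre of the top of the black round start button (26 mm in diameter, in a grey collar), 22 mm above the pod's top, on the pod beside the wheel, 72 mm from it
- start (a joint): travel of the start button, m: 0 released, 0.006 fully down (spring, about 5 N)
- shaker: bystander: small shaker among the jars, origin under its centre
- tumbler: bystander: steel tumbler, 68 mm in diameter, 85 mm tall, origin under its centre
- bowl: bystander: steel bowl, 120 mm in diameter, 45 mm tall, origin under its centre
- spoon: bystander: steel spoon lying on the counter
- spice: bystander: amber spice bottle with a red cap, 56 mm in diameter, 110 mm tall, origin under its centre
- sponge: bystander: yellow sponge, 90 by 60 by 30 mm, origin under its centre
Things that resemble listed ones, but are neither listed nor needed, are in the scene too. Leave any turquoise or yellow look-alike of the jar1 alone. Leave any turquoise look-alike of the jar2 alone.

How it is judged:
On the way, in this order (a step that is already met when the one before it is completed fails the run):
1. the lid is off and stands on the round board, released (horizontal distance between lid and board below 0.05 m and z of lid in the frame of board between 0.009 and 0.021 m and angle between lid's own z axis and vertical below 0.06 rad and contact force between the fingers and lid below 0.1 N), for 0.2 s.
2. every jar stands upright in the well, released (horizontal distance between each of jar0, jar1, jar2, jar3 and well below 0.068 m and z of jar0 in the frame of well between -0.005 and 0.006 m and angle between each of jar0, jar1, jar2, jar3's own z axis and vertical below 0.12 rad and z of jar1 in the frame of well between -0.005 and 0.006 m and z of jar2 in the frame of well between -0.005 and 0.006 m and z of jar3 in the frame of well between -0.005 and 0.006 m and contact force between the fingers and jar0 below 0.1 N and contact force between the fingers and jar1 below 0.1 N and contact force between the fingers and jar2 below 0.1 N and contact force between the fingers and jar3 below 0.1 N), for 0.2 s.
3. the lid is fully down on the base over the wall ring, jars inside, released (horizontal distance between each of jar0, jar1, jar2, jar3 and well below 0.068 m and z of jar0 in the frame of well between -0.005 and 0.006 m and angle between each of jar0, jar1, jar2, jar3's own z axis and vertical below 0.12 rad and z of jar1 in the frame of well between -0.005 and 0.006 m and z of jar2 in the frame of well between -0.005 and 0.006 m and z of jar3 in the frame of well between -0.005 and 0.006 m and horizontal distance between lid and well below 0.008 m and z of lid in the frame of well between -0.005 and 0.005 m and angle between lid's own z axis and vertical below 0.05 rad and contact force between the fingers and lid below 0.1 N), for 0.2 s.
4. the needle is level with the clip, the wheel let go and still (horizontal distance between each of jar0, jar1, jar2, jar3 and well below 0.068 m and z of jar0 in the frame of well between -0.005 and 0.006 m and angle between each of jar0, jar1, jar2, jar3's own z axis and vertical below 0.12 rad and z of jar1 in the frame of well between -0.005 and 0.006 m and z of jar2 in the frame of well between -0.005 and 0.006 m and z of jar3 in the frame of well between -0.005 and 0.006 m and horizontal distance between lid and well below 0.008 m and z of lid in the frame of well between -0.005 and 0.005 m and angle between lid's own z axis and vertical below 0.05 rad and y of needle_tip in the frame of clip_tip between -0.004 and 0.004 m and velocity of joint wheel between -0.05 and 0.05 rad/s and contact force between the fingers and wheel below 0.1 N), for 0.3 s.
5. the start button is pressed down with the needle set (y of needle_tip in the frame of clip_tip between -0.004 and 0.004 m and value of joint start above 0.0045 m), for 0.05 s.
At the end, for the whole second after the job is handed in: every jar that is there stands upright (within 0.12 rad) on the well's floor inside the wall ring; the lid is down on the base (within 5 mm in height, 8 mm sideways, 0.05 rad tilt) and at rest; needle within 4 mm of the clip along the scale; start button released (horizontal distance between each of jar0, jar1, jar2, jar3 and well below 0.068 m and z of jar0 in the frame of well between -0.005 and 0.006 m and angle between each of jar0, jar1, jar2, jar3's own z axis and vertical below 0.12 rad and z of jar1 in the frame of well between -0.005 and 0.006 m and z of jar2 in the frame of well between -0.005 and 0.006 m and z of jar3 in the frame of well between -0.005 and 0.006 m and horizontal distance between lid and well below 0.008 m and z of lid in the frame of well between -0.005 and 0.005 m and angle between lid's own z axis and vertical below 0.05 rad and y of needle_tip in the frame of clip_tip between -0.004 and 0.004 m and value of joint start below 0.002 m and linear speed of lid below 0.02 m/s); the robot touches nothing.
It fails at once if a bystander (shaker, tumbler, bowl, spoon, spice bottle or sponge) is moved more than 50 mm (distance of any of shaker, tumbler, bowl, spoon, spice, sponge from where it was at the start of the episode above 0.05 m).
Of jar0, jar1, jar2, jar3 only 2 to 4 are there at a start; the rules pass over those that are not, and their reading is None.
At some moment in a run one of jar0, jar1, jar2, jar3, lid may be knocked a few centimetres aside while the robot is not near it.
Once in a run the grip may slacken for a moment while it holds something.
It also fails if it takes over 208 s, if anything falls off the work surface, if the arm or the gripper's body presses on something with over 40 N, if the wrist force passes 120 N, or if a joint passes its speed limit or range.

ROBOT

A 7-joint arm with a two-finger parallel gripper is mounted at the origin on the work surface. World frame = base frame: x ahead of the robot, y to its left, z up, the work surface at z = 0. Lengths are in m, angles in rad, forces in N, time in s.
With the tool pointing down it reaches from about 0.4 to 0.85 m from the base axis. Payload 4.5 kg.
Tool frame: the origin (TCP) lies at the very end of the fingers, on their centre line; the grasp point (between the pads) lies bot.pinch_z behind it (bot.pinch_z is the distance from the TCP to the grasp point, in m); y points along the fingers, x is the direction in which the jaws open and shut, and the axes are right-handed (so a half turn about y gives the same grasp; the last joint's range is limited). The gripper opens to 85 mm and grips with 20 to 120 N. Pads are 22 mm wide; open, the fingers measure 114 mm over their backs; the gripper's body (76 mm by 85 mm) begins 54 mm behind the grasp point. The pads swing forward as they close: fully open they stand 13 mm farther back than shut.
Start: joints at [-1.124, 0.689, -0.195, 1.565, 0.157, 0.902, -0.215], TCP at [0.251, 0.573, 0.231] pointing down, gripper open.
Joint ranges: [-3.01, 3.01], [-0.46, 2.08], [-1.47, 1.51], [0.13, 2.56], [-1, 4.14], [0.04, 2.09], [-2.66, 2.66]. Speed limits (rad/s): [2.57, 2.57, 3.14, 3.14, 3.14, 3.14, 3.14].

INTERFACE

Orientations are given as a rotation vector (axis times angle).
In Python, from workcell import telemetry, optics, order, bot gives the robot as it stands.
- The arm moves only by the tool servo_tool, never from a script. Its argument "steps" is a list of rows, each a list of 7 numbers: the turn, a rotation vector about the tool's x, y, z in degrees, then the shift along the tool's x, y, z in cm, then the opening, from -1 (shut) to 1 (fully open). In form: [[rx, ry, rz, x, y, z, gripper], ...]. A call has 1 to 5 rows; each row is the pose to reach, as a shift and turn from the pose measured when the call began, along the tool's axes at that moment; what a row does not reach only later rows make up. A row lasts 1/10 s, in which the tool goes at most 50 mm and 8.59 degrees, less where a joint would pass 70% of its speed; a pose out of reach is approached as far as the arm can. A call with a gripper value outside its range is refused whole. The fingers move at their own pace and stop on an object; "grip_force" is the grip in N (left out, the last holds). Time passes only in rows, so rows that repeat a pose let the fingers close. It gives the time, the measured TCP pose, the force and the opening at its end, in the units of the state.
- telemetry.state(): the state, without advancing time (a new reading comes with each control period).
- optics.camera(name): name is "scene" or "top"; returns (picture, depth): 420x560x3 uint8, red, green, blue; 420x560 float32, m along the optical axis (not along the pixel's ray), 0 where there is no reading.
- optics.calibration(name): a dict with "mtx" (3x3 intrinsics, pixels), "camera_from_world" (4x4, takes a point from world to camera coordinates). Camera axes: x right, y down, z forward; pixel columns grow to the right and rows downward; lengths in m; the calibration is good to about 2 mm. A picture is of the moment at which its call begins. calibration takes no time and is no camera call.
- order.sign_off(): hands the job in, once; it reports no verdict.
The state is a dict: "time": time; "joints": joint angles; "joint_vel": joint speeds; "joint_efforts": joint torques, N m; "ee_pos": TCP position; "eef_rot": TCP orientation; "force": force on the tool from outside, world axes, zero at the start; "moment": the same for the moment, N m; "finger_gap": finger opening in m.
Only numpy, scipy, OpenCV 4.12 (cv2) and the standard library are available. Lean on these libraries where they do the work, as an engineer would, in place of code of your own. Each camera call takes 0.05 s, during which the arm holds its last target.

## Working session

There is one attempt and no reset: what is moved stays moved. The work goes in short steps, Python scripts to look and compute and a tool call to move; the robot and the scene stay as the last step left them, time stands still between calls to the robot, and variables do not carry over. Pictures are saved under pics/ and viewed, and the job is handed in when it is done.

Besides the shell and the picture viewer there is one more tool, called as name([rows], argument=value, ...), one row to a line, values as JSON. servo_tool: Moves the arm, as the interface text tells. Its arguments: {"type":"object","properties":{"steps":{"type":"array","items":{"type":"array","items":{"type":"number"}}},"grip_force":{"type":"number"}},"required":["steps"]}

```bash
mkdir -p pics; ls
cat > h.py <<'E'
import numpy as np,cv2
from workcell import telemetry,optics,order,bot
from scipy.spatial.transform import Rotation as R
def save(n,im): cv2.imwrite('pics/'+n,cv2.cvtColor(im,cv2.COLOR_RGB2BGR))
def world(cam,dep):
    c=optics.calibration(cam);K=np.array(c['mtx']);T=np.linalg.inv(np.array(c['camera_from_world']))
    v,u=np.mgrid[:dep.shape[0],:dep.shape[1]]
    p=np.stack([(u-K[0,2])/K[0,0]*dep,(v-K[1,2])/K[1,1]*dep,dep],-1)
    w=p@T[:3,:3].T+T[:3,3]; w[dep==0]=np.nan; return w
def proj(cam,p):
    c=optics.calibration(cam);K=np.array(c['mtx']);T=np.array(c['camera_from_world'])
    q=np.atleast_2d(p)@T[:3,:3].T+T[:3,3]; q=q@K.T; return q[:,:2]/q[:,2:]
def st():
    s=telemetry.state(); return s
def show():
    s=st(); print('t',s['time'],'ee',np.round(s['ee_pos'],4),'rot',np.round(s['eef_rot'],4),'F',np.round(s['force'],2),'gap',round(float(s['finger_gap']),4))
    print('Rm',np.round(R.from_rotvec(s['eef_rot']).as_matrix(),3).tolist())
def rel(target,yaw=None):
    "shift in tool cm to world target (TCP); jaw axis yaw"
    s=st(); M=R.from_rotvec(s['eef_rot'])
    d=M.inv().apply(np.array(target)-np.array(s['ee_pos']))*100
    out=[0,0,0]
    if yaw is not None:
        best=None
        for k in (0,1):
            a=yaw+k*np.pi
            x=np.array([np.cos(a),np.sin(a),0]);z=np.array([0,0,-1]);y=np.cross(z,x)
            r=(M.inv()*R.from_matrix(np.stack([x,y,z],1))).as_rotvec(degrees=True)
            if best is None or np.linalg.norm(r)<np.linalg.norm(best): best=r
        out=best
    print('rot',np.round(out,2),'shift',np.round(d,2))
E
python3 - <<'E'
from h import *
show(); print(bot.pinch_z, st()['joints'])
for n in('scene','top'):
    im,d=optics.camera(n); save(n+'0.png',im); np.save(n+'0.npy',d)
    c=optics.calibration(n); print(np.round(np.array(c['mtx']),1).tolist(),np.round(np.linalg.inv(np.array(c['camera_from_world'])),3).tolist())
    np.save(n+'0im.npy',im)
E
```

```text
pics
t 0.0 ee [0.2505 0.5719 0.2305] rot [-1.3778 -0.899   0.9015] F [-0.61 -0.7  -0.3 ] gap 0.0856
Rm [[0.401, -0.001, -0.916], [0.916, -0.002, 0.401], [-0.002, -1.0, -0.0]]
0.0187 [-1.12421085  0.68999617 -0.19450017  1.56638232  0.15729736  0.90251121
 -0.21506409]
[[535.3, 0.0, 272.5], [0.0, 535.3, 213.4], [0.0, 0.0, 1.0]] [[0.23, 0.636, -0.737, 1.65], [0.973, -0.156, 0.168, -0.294], [-0.008, -0.756, -0.655, 1.075], [0.0, 0.0, 0.0, 1.0]]
[[508.0, 0.0, 278.2], [0.0, 508.0, 201.9], [0.0, 0.0, 1.0]] [[0.023, -0.999, 0.041, 0.454], [-1.0, -0.023, 0.002, -0.021], [-0.001, -0.041, -0.999, 1.652], [0.0, 0.0, 0.0, 1.0]]
```

View pics/scene0.png

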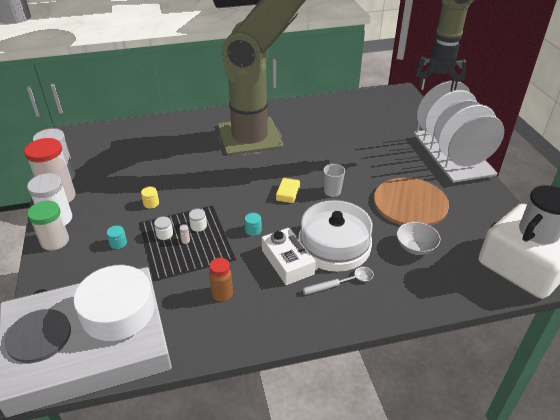

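View pics/top0.png

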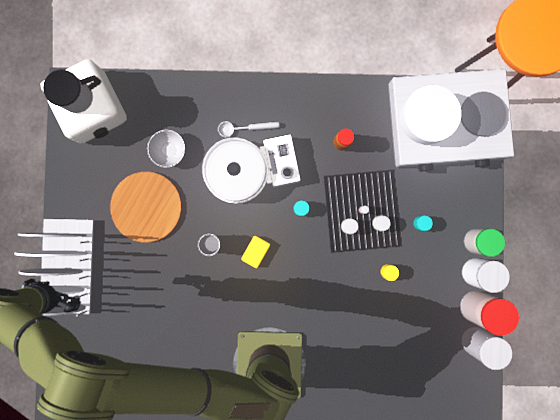

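```bash
python3 - <<'E'
s=open('h.py').read()
s=s.replace("z=np.array([0,0,-1]);y=np.cross(z,x)","y=np.array([0,0,-1]);z=np.cross(x,y)")
open('h.py','w').write(s)
import numpy as np,cv2
im=np.load('top0im.npy'); 
cv2.imwrite('pics/topL.png',cv2.cvtColor(cv2.resize(im[90:330,60:380],None,fx=2.5,fy=2.5,interpolation=2),4))
E
python3 - <<'E'
from h import *
im=np.load('top0im.npy'); d=np.load('top0.npy'); w=world('top',d)
c1=cv2.resize(im[150:270,300:450],None,fx=5,fy=5,interpolation=2); c2=cv2.resize(im[110:220,190:320],None,fx=5,fy=5,interpolation=2)
save('c1.png',c1); save('c2.png',c2)
z=w[...,2]
def blob(lo,hi,box,name):
    u0,v0,u1,v1=box; m=np.zeros(z.shape,np.uint8); m[v0:v1,u0:u1]=((z>lo)&(z<hi))[v0:v1,u0:u1]
    n,l,s,c=cv2.connectedComponentsWithStats(m)
    for i in range(1,n):
        if s[i,4]>15:
            p=w[l==i]; print(name,s[i,4],np.round(c[i]),'mean',np.round(p.mean(0),4),'mid',np.round((p.min(0)+p.max(0))/2,4),'size',np.round(np.ptp(p,axis=0),3))
blob(.04,.065,(320,165,405,255),'matobj')
blob(.11,.125,(190,125,280,215),'knob'); blob(.075,.125,(190,125,268,215),'lid')
blob(.009,.022,(100,160,190,250),'board')
blob(.045,.1,(262,125,305,195),'pod')
for b,n in(((140,120,195,175),'bowl'),((195,230,225,262),'tumb'),((240,230,275,270),'sponge'),((330,120,360,155),'spice')): blob(.02,.15,b,n)
E
```

```text
matobj 54 [364. 209.] mean [ 0.5041 -0.2894  0.0553] mid [ 0.5049 -0.2899  0.0525] size [0.022 0.023 0.024]
matobj 192 [382. 223.] mean [ 0.4622 -0.3464  0.0526] mid [ 0.4622 -0.3475  0.0524] size [0.047 0.048 0.024]
matobj 192 [350. 226.] mean [ 0.4505 -0.2456  0.0523] mid [ 0.4505 -0.2468  0.051 ] size [0.048 0.047 0.021]
knob 76 [233. 167.] mean [0.6186 0.1213 0.1168] mid [0.6188 0.1201 0.1165] size [0.028 0.027 0.013]
lid 3136 [234. 168.] mean [0.6183 0.121  0.0906] mid [0.6193 0.1216 0.0995] size [0.197 0.194 0.047]
board 34 [168. 161.] mean [0.6453 0.3415 0.0159] mid [0.6438 0.3397 0.0152] size [0.011 0.05  0.012]
board 3469 [146. 206.] mean [0.4979 0.4092 0.0145] mid [0.4986 0.4087 0.0155] size [0.227 0.229 0.013]
pod 1326 [282. 160.] mean [ 0.6534 -0.0262  0.0567] mid [ 0.6544 -0.0268  0.0654] size [0.164 0.116 0.04 ]
pod 93 [263. 169.] mean [0.6182 0.0307 0.0862] mid [0.6199 0.0301 0.0731] size [0.091 0.011 0.052]
bowl 476 [164. 146.] mean [0.6897 0.3511 0.0334] mid [0.6849 0.3431 0.0352] size [0.119 0.117 0.03 ]
tumb 195 [207. 245.] mean [0.3806 0.2004 0.0626] mid [0.3852 0.1932 0.0566] size [0.065 0.066 0.073]
sponge 512 [256. 251.] mean [0.3625 0.0502 0.0289] mid [0.3623 0.0495 0.0297] size [0.102 0.089 0.019]
spice 320 [344. 138.] mean [ 0.718  -0.2155  0.095 ] mid [ 0.7214 -0.2193  0.0704] size [0.053 0.055 0.096]
```

View pics/c1.png

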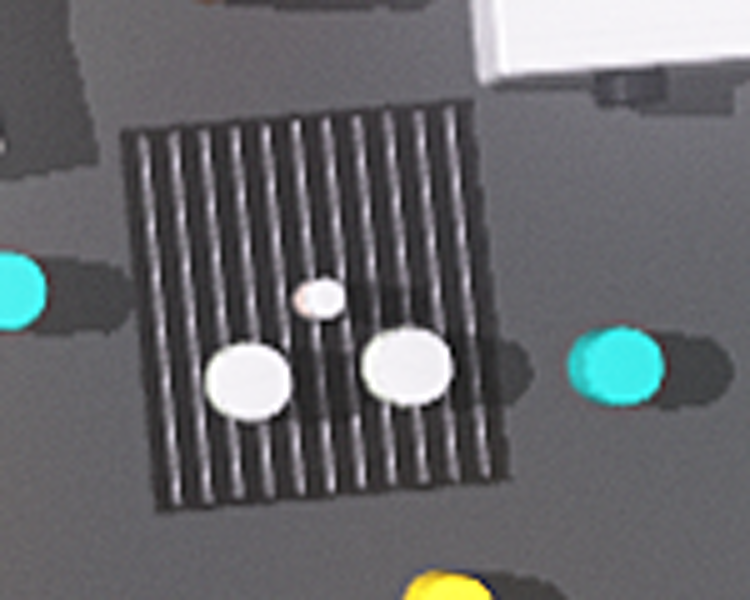

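View pics/c2.png

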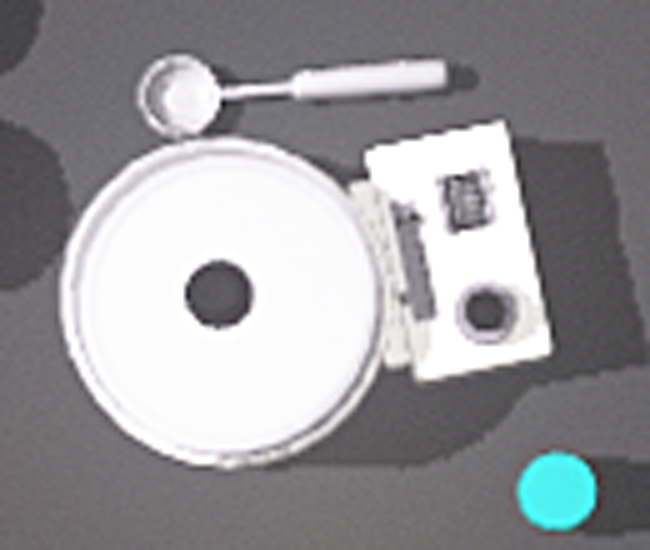

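Run:
```python
from h import *
rel((.6188,.1205,.19))
rel((.6188,.1205,.19),0)
```

```text
rot [0 0 0] shift [-26.57   4.11 -51.84]
rot [ 6.000e-02  6.635e+01 -8.000e-02] shift [-26.57   4.11 -51.84]
```

servo_tool([
  [0,0,0,-2.5,0.4,-5,0.5],
  [0,0,0,-5,0.8,-10,0.5],
  [0,0,0,-7.5,1.2,-14.5,0.5],
  [0,0,0,-10,1.6,-19,0.5],
  [0,0,0,-12,2,-23.5,0.5],
])

```text
time: 0.6
ee_pos: [0.4083, 0.377, 0.2116]
eef_rot: [-1.378, -0.899, 0.903]
force: [1.4, 0.6, -0.2]
finger_gap: 0.0642
```

Run:
```python
from h import *
show(); print(st()['joints']);rel((.6188,.1205,.19))
```

```text
t 0.6 ee [0.4083 0.377  0.2116] rot [-1.3779 -0.8987  0.9025] F [ 1.38  0.65 -0.22] gap 0.0642
Rm [[0.401, -0.001, -0.916], [0.916, -0.002, 0.401], [-0.003, -1.0, 0.0]]
[-0.69464785  0.6268434  -0.22209509  1.79574519  0.19319765  0.74273892
  0.1396119 ]
rot [0 0 0] shift [-15.06   2.2  -29.56]
```

servo_tool([
  [0,0,0,-2.5,0.4,-4.5,0.3],
  [0,0,0,-5,0.8,-9,0.3],
  [0,0,0,-7.5,1.2,-13.5,0.3],
  [0,0,0,-10,1.6,-18,0.3],
  [0,0,0,-12,2,-22.5,0.3],
])

```text
time: 1.1
ee_pos: [0.5615, 0.1805, 0.1921]
eef_rot: [-1.378, -0.897, 0.904]
force: [1.1, 0.8, 0.8]
finger_gap: 0.0555
```

Run:
```python
from h import *
show(); print(st()['joints']);rel((.6188,.1205,.19))
```

```text
t 1.1 ee [0.5615 0.1805 0.1921] rot [-1.3777 -0.8975  0.9035] F [1.08 0.81 0.84] gap 0.0555
Rm [[0.401, -0.002, -0.916], [0.916, -0.003, 0.401], [-0.004, -1.0, 0.001]]
[-0.24508225  0.69678093 -0.2510167   1.71079168  0.2342415   0.76699423
  0.54851262]
rot [0 0 0] shift [-3.2   0.21 -7.65]
```

servo_tool([
  [0,0,0,-1.6,0.2,-3.9,0.3],
  [0,0,0,-3.2,0.2,-7.7,0.3],
  [0,0,0,-3.2,0.2,-7.7,0.3],
])

```text
time: 1.4
ee_pos: [0.6233, 0.1118, 0.1892]
eef_rot: [-1.388, -0.889, 0.897]
force: [-0.9, -0.9, 0.5]
finger_gap: 0.0555
```

Run:
```python
from h import *
show(); rel((.6188,.1205,.094))
im,d=optics.camera('scene'); save('s1.png',cv2.resize(im[120:300,230:430],None,fx=4,fy=3.3333))
```

```text
t 1.4 ee [0.6233 0.1118 0.1892] rot [-1.3875 -0.8892  0.8965] F [-0.89 -0.93  0.49] gap 0.0555
Rm [[0.411, 0.0, -0.912], [0.912, -0.008, 0.411], [-0.008, -1.0, -0.004]]
rot [0 0 0] shift [0.68 9.51 0.81]
```

View pics/s1.png

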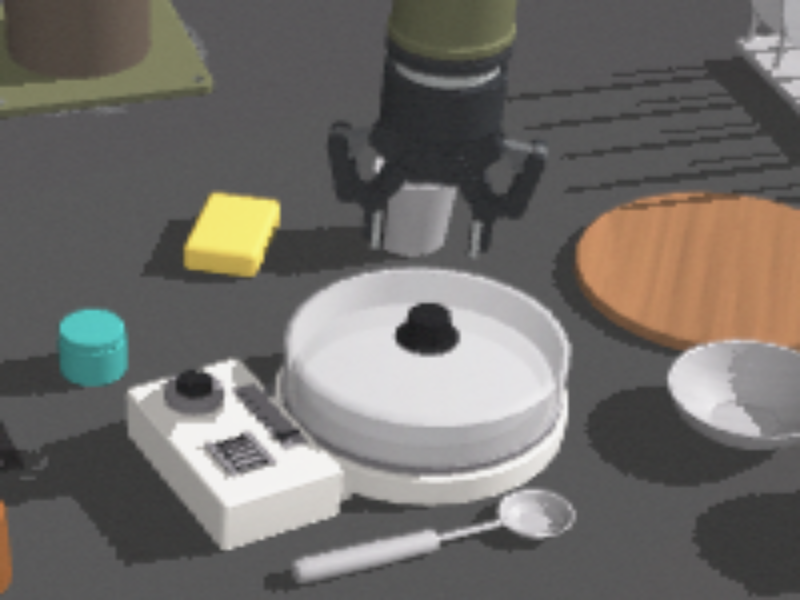

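servo_tool([
  [0,0,0,0.7,1,0.8,0.3],
  [0,0,0,0.7,3,0.8,0.3],
  [0,0,0,0.7,5,0.8,0.3],
  [0,0,0,0.7,6,0.8,0.3],
  [0,0,0,0.7,6.0,0.8,0.3],
])

```text
time: 1.95
ee_pos: [0.614, 0.1267, 0.1273]
eef_rot: [-1.379, -0.89, 0.904]
force: [-0.5, -0.1, 0.5]
finger_gap: 0.0555
```

Run:
```python
from h import *
show(); rel((.6188,.1205,.094))
```

```text
t 1.95 ee [0.614  0.1267 0.1273] rot [-1.3791 -0.8903  0.9044] F [-0.52 -0.09  0.5 ] gap 0.0555
Rm [[0.404, -0.007, -0.915], [0.915, -0.006, 0.405], [-0.008, -1.0, 0.004]]
rot [0 0 0] shift [-0.35  3.33 -0.71]
```

servo_tool([
  [0,0,0,-0.3,0.5,-0.7,0.3],
  [0,0,0,-0.3,1.2,-0.7,0.3],
  [0,0,0,-0.3,1.9,-0.7,0.3],
  [0,0,0,-0.3,2.0,-0.7,0.3],
])

```text
time: 2.35
ee_pos: [0.6185, 0.1208, 0.1065]
eef_rot: [-1.379, -0.889, 0.905]
force: [0.1, -0.3, 1.2]
finger_gap: 0.0556
```

Run:
```python
from h import *
show(); rel((.6188,.1205,.094))
```

```text
t 2.35 ee [0.6185 0.1208 0.1065] rot [-1.3786 -0.889   0.9053] F [ 0.14 -0.26  1.22] gap 0.0556
Rm [[0.405, -0.008, -0.914], [0.914, -0.006, 0.405], [-0.009, -1.0, 0.005]]
rot [0 0 0] shift [-0.01  1.25 -0.05]
```

servo_tool([
  [0,0,0,0,0.6,0,0.3],
  [0,0,0,0,1.2,0,0.3],
  [0,0,0,0,1.2,0,-0.3],
  [0,0,0,0,1.2,0,-1],
  [0,0,0,0,1.2,0,-1],
], grip_force=60)

```text
time: 2.85
ee_pos: [0.6185, 0.1209, 0.0947]
eef_rot: [-1.379, -0.889, 0.905]
force: [-0.7, 1.5, -0.9]
finger_gap: 0.0284
```

servo_tool([
  [0,0,0,0,0,0,-1],
  [0,0,0,0,0,0,-1],
])

```text
time: 3.05
ee_pos: [0.6185, 0.1209, 0.0947]
eef_rot: [-1.379, -0.889, 0.905]
force: [-0.1, -0.9, -1.2]
finger_gap: 0.0281
```

servo_tool([
  [0,0,0,0,-0.3,0,-1],
  [0,0,0,0,-1,0,-1],
  [0,0,0,0,-2,0,-1],
  [0,0,0,0,-3,0,-1],
  [0,0,0,0,-4,0,-1],
])

```text
time: 3.55
ee_pos: [0.6191, 0.1212, 0.136]
eef_rot: [-1.379, -0.89, 0.904]
force: [-0.2, -0.0, -2.7]
finger_gap: 0.0283
```

servo_tool([
  [0,0,0,0,-2,0,-1],
  [0,0,0,0,-4,0,-1],
  [0,0,0,0,-6,0,-1],
  [0,0,0,0,-7.4,0,-1],
  [0,0,0,0,-7.4,0,-1],
])

```text
time: 4.05
ee_pos: [0.621, 0.1221, 0.2126]
eef_rot: [-1.38, -0.894, 0.9]
force: [0.2, 0.5, -2.7]
finger_gap: 0.028
```

Run:
```python
from h import *
show(); rel((.4986,.4087,.21))
im,d=optics.camera('scene'); save('s2.png',im[60:300,200:500])
```

```text
t 4.05 ee [0.621  0.1221 0.2126] rot [-1.3804 -0.894   0.9003] F [ 0.15  0.48 -2.67] gap 0.028
Rm [[0.405, -0.002, -0.914], [0.914, -0.004, 0.405], [-0.004, -1.0, 0.0]]
rot [0 0 0] shift [21.25  0.17 22.8 ]
```

View pics/s2.png

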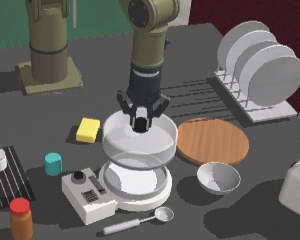

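The picture shows the lid hanging level from the gripper (about 140,140 in the crop), with the open well below it. Next I carry it to the board.

servo_tool([
  [0,0,0,1.5,0,1.6,-1],
  [0,0,0,4,0,4.3,-1],
  [0,0,0,7,0,7.5,-1],
  [0,0,0,10,0,10.7,-1],
  [0,0,0,13,0,14,-1],
])

```text
time: 4.6
ee_pos: [0.5433, 0.2981, 0.2091]
eef_rot: [-1.38, -0.889, 0.904]
force: [0.6, 0.0, -3.8]
finger_gap: 0.028
```

Run:
```python
from h import *
show(); rel((.4986,.4087,.21))
```

```text
t 4.6 ee [0.5433 0.2981 0.2091] rot [-1.3798 -0.8894  0.9044] F [ 0.63  0.02 -3.83] gap 0.028
Rm [[0.405, -0.007, -0.914], [0.914, -0.006, 0.405], [-0.009, -1.0, 0.004]]
rot [0 0 0] shift [ 8.3  -0.13  8.56]
```

servo_tool([
  [0,0,0,3,0,3,-1],
  [0,0,0,5.5,0,5.7,-1],
  [0,0,0,7.5,0,7.7,-1],
  [0,0,0,8.3,0.5,8.5,-1],
  [0,0,0,8.3,2,8.5,-1],
])

```text
time: 5.1
ee_pos: [0.4981, 0.4108, 0.1885]
eef_rot: [-1.377, -0.893, 0.905]
force: [0.5, 0.1, -3.0]
finger_gap: 0.028
```

Run:
```python
from h import *
show(); rel((.4986,.4087,.08))
```

```text
t 5.1 ee [0.4981 0.4108 0.1885] rot [-1.377  -0.8932  0.9053] F [ 0.49  0.05 -3.04] gap 0.028
Rm [[0.402, -0.006, -0.916], [0.916, -0.004, 0.402], [-0.006, -1.0, 0.004]]
rot [0 0 0] shift [-0.11 10.85 -0.18]
```

servo_tool([
  [0,0,0,0,2,-0.2,-1],
  [0,0,0,0,4,-0.2,-1],
  [0,0,0,0,6,-0.2,-1],
  [0,0,0,0,8,-0.2,-1],
  [0,0,0,0,9,-0.2,-1],
])

```text
time: 5.6
ee_pos: [0.4989, 0.4065, 0.0955]
eef_rot: [-1.38, -0.888, 0.909]
force: [-0.0, -0.8, -2.5]
finger_gap: 0.0281
```

servo_tool([
  [0,0,0,0,0.4,0,-1],
  [0,0,0,0,0.8,0,-1],
  [0,0,0,0,1.2,0,-1],
  [0,0,0,0,1.2,0,-1],
])

```text
time: 6.0
ee_pos: [0.499, 0.4064, 0.0836]
eef_rot: [-1.38, -0.888, 0.908]
force: [-0.5, -0.5, -3.0]
finger_gap: 0.0278
```

servo_tool([
  [0,0,0,0,0.2,0,-1],
  [0,0,0,0,0.4,0,-1],
  [0,0,0,0,0.4,0,-1],
])

```text
time: 6.3
ee_pos: [0.4992, 0.4067, 0.0799]
eef_rot: [-1.38, -0.889, 0.908]
force: [0.8, 0.7, -0.8]
finger_gap: 0.0284
```

servo_tool([
  [0,0,0,0,0.1,0,-1],
  [0,0,0,0,0.1,0,-0.2],
  [0,0,0,0,0.1,0,0.3],
  [0,0,0,0,0.1,0,0.3],
  [0,0,0,0,0.1,0,0.3],
])

```text
time: 6.8
ee_pos: [0.4993, 0.4068, 0.0789]
eef_rot: [-1.38, -0.889, 0.907]
force: [0.0, 0.8, 0.3]
finger_gap: 0.0556
```

servo_tool([
  [0,0,0,0,-1,0,0.3],
  [0,0,0,0,-4,0,0.3],
  [0,0,0,0,-8,0,0.3],
  [0,0,0,0,-12,0,0.3],
  [0,0,0,0,-12,0,0.3],
])

```text
time: 7.3
ee_pos: [0.5033, 0.4109, 0.206]
eef_rot: [-1.377, -0.899, 0.896]
force: [0.7, 0.3, -0.4]
finger_gap: 0.0555
```

Run:
```python
from h import *
show(); print(st()['joints'])
im,d=optics.camera('scene'); save('s3.png',im[60:300,130:500])
rel((.45,-.2468,.2),np.deg2rad(80))
```

```text
t 7.3 ee [0.5033 0.4109 0.206 ] rot [-1.3773 -0.8991  0.8962] F [ 0.69  0.3  -0.35] gap 0.0555
Rm [[0.404, 0.001, -0.915], [0.915, 0.001, 0.404], [0.002, -1.0, -0.001]]
[-0.63302605  0.7530952  -0.23089651  1.5116733   0.20146696  0.89836291
  0.22583185]
rot [ -0.09 -13.81  -0.18] shift [-62.14   0.47 -21.75]
```

View pics/s3.png

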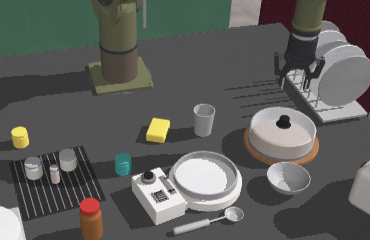

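Run:
```python
from h import *
rel((.4505,-.2468,.2),np.deg2rad(10))
```

```text
rot [ 3.000e-02  5.619e+01 -2.100e-01] shift [-62.12   0.47 -21.79]
```

servo_tool([
  [0,7,0,-4.5,0,-1.6,0.6],
  [0,14,0,-9,0,-3.1,0.6],
  [0,21,0,-13.5,0,-4.7,0.6],
  [0,28,0,-18,0,-6.3,0.6],
  [0,35,0,-22.5,0,-7.8,0.6],
])

```text
time: 7.85
ee_pos: [0.4815, 0.1699, 0.2031]
eef_rot: [-1.531, -0.419, 0.426]
force: [0.7, -1.2, 0.4]
finger_gap: 0.0681
```

Run:
```python
from h import *
show();rel((.4505,-.2468,.2),np.deg2rad(10))
```

```text
t 7.85 ee [0.4815 0.1699 0.2031] rot [-1.5314 -0.4193  0.4262] F [ 0.73 -1.16  0.36] gap 0.0681
Rm [[0.858, -0.004, -0.514], [0.514, -0.003, 0.858], [-0.005, -1.0, -0.001]]
rot [ 0.11 20.9  -0.26] shift [-24.06   0.46 -34.16]
```

servo_tool([
  [0,5,0,-2.7,0,-3.8,0.7],
  [0,10,0,-5.4,0,-7.7,0.7],
  [0,15,0,-8.1,0,-11.5,0.7],
  [0,20,0,-10.8,0,-15.3,0.7],
  [0,21,0,-13.5,0,-19.2,0.7],
])

```text
time: 8.35
ee_pos: [0.4632, -0.0657, 0.2035]
eef_rot: [-1.57, -0.13, 0.139]
force: [1.5, 0.7, 0.3]
finger_gap: 0.073
```

Run:
```python
from h import *
show();rel((.4505,-.2468,.16),np.deg2rad(10))
```

```text
t 8.35 ee [ 0.4632 -0.0657  0.2035] rot [-1.5695 -0.1302  0.1386] F [1.47 0.68 0.31] gap 0.073
Rm [[0.985, -0.005, -0.17], [0.17, -0.003, 0.985], [-0.006, -1.0, -0.002]]
rot [ 0.14 -0.2  -0.32] shift [ -4.31   4.41 -17.61]
```

servo_tool([
  [0,0,0,-1.1,1,-4.5,0.7],
  [0,0,0,-2.2,2,-9,0.7],
  [0,0,0,-3.3,3,-13.5,0.7],
  [0,0,0,-4.3,3.5,-17,0.7],
  [0,0,0,-4.3,3.5,-17.6,0.7],
])

```text
time: 8.85
ee_pos: [0.4476, -0.2523, 0.1679]
eef_rot: [-1.572, -0.12, 0.135]
force: [-0.0, -0.2, -0.0]
finger_gap: 0.0723
```

```bash
cat >> h.py <<'E'
def blobs(im,d,lo,hi,box,name,mn=15):
    w=world('top',d);z=w[...,2]
    u0,v0,u1,v1=box; m=np.zeros(z.shape,np.uint8); m[v0:v1,u0:u1]=((z>lo)&(z<hi))[v0:v1,u0:u1]
    n,l,s,c=cv2.connectedComponentsWithStats(m)
    for i in range(1,n):
        if s[i,4]>mn:
            p=w[l==i]; print(name,s[i,4],np.round(c[i]),'mid',np.round((p.min(0)+p.max(0))/2,4),'size',np.round(np.ptp(p,axis=0),3))
E
python3 - <<'E'
from h import *
show();rel((.4505,-.2468,.016),np.deg2rad(10))
im,d=optics.camera('scene'); save('s4.png',cv2.resize(im[160:300,110:260],None,fx=4,fy=4))
E
```

```text
t 8.85 ee [ 0.4476 -0.2523  0.1679] rot [-1.5719 -0.1205  0.1347] F [-0.03 -0.24 -0.05] gap 0.0723
Rm [[0.987, -0.009, -0.162], [0.162, -0.006, 0.987], [-0.009, -1.0, -0.004]]
rot [ 0.23 -0.7  -0.54] shift [ 0.52 15.18  0.56]
```

View pics/s4.png

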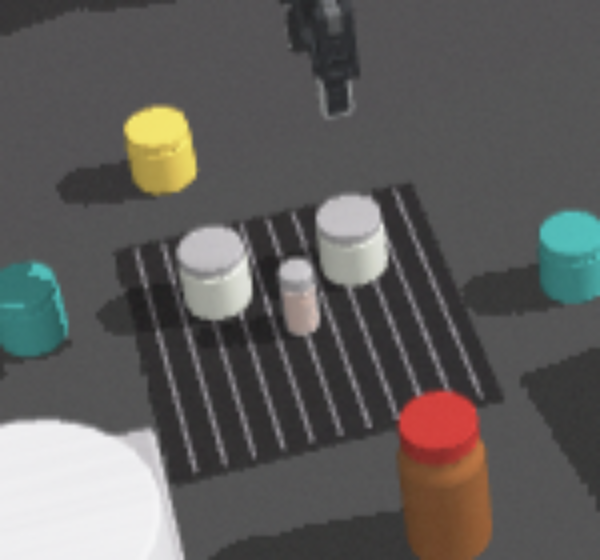

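servo_tool([
  [0,0,0,0.5,2,0.5,0.7],
  [0,0,0,0.5,4,0.5,0.7],
  [0,0,0,0.5,6,0.5,0.7],
  [0,0,0,0.5,7.5,0.5,0.7],
  [0,0,0,0.5,8,0.5,0.7],
])

```text
time: 9.4
ee_pos: [0.4519, -0.2426, 0.0867]
eef_rot: [-1.568, -0.123, 0.139]
force: [-0.2, -0.9, -0.0]
finger_gap: 0.0726
```

Run:
```python
from h import *
show();rel((.4505,-.2468,.018),np.deg2rad(10))
```

```text
t 9.4 ee [ 0.4519 -0.2426  0.0867] rot [-1.5681 -0.1235  0.1392] F [-0.19 -0.91 -0.  ] gap 0.0726
Rm [[0.986, -0.01, -0.166], [0.166, -0.002, 0.986], [-0.01, -1.0, -0.001]]
rot [ 0.03 -0.42 -0.58] shift [-0.14  6.88 -0.38]
```

servo_tool([
  [0,0,0,-0.1,1,-0.4,0.7],
  [0,0,0,-0.1,2.5,-0.4,0.7],
  [0,0,0,-0.1,4,-0.4,0.7],
  [0,0,0,-0.1,5.5,-0.4,0.7],
  [0,0,0,-0.1,6.6,-0.4,0.7],
])

```text
time: 9.9
ee_pos: [0.4511, -0.2466, 0.0201]
eef_rot: [-1.568, -0.124, 0.139]
force: [-0.2, 0.3, -0.3]
finger_gap: 0.0726
```

servo_tool([
  [0,0,0,0,0,0,0.3],
  [0,0,0,0,0,0,-1],
  [0,0,0,0,0,0,-1],
  [0,0,0,0,0,0,-1],
], grip_force=50)

```text
time: 10.3
ee_pos: [0.4515, -0.2467, 0.0206]
eef_rot: [-1.568, -0.125, 0.139]
force: [-1.2, 0.4, -2.2]
finger_gap: 0.0485
```

servo_tool([
  [0,0,0,0,-0.5,0,-1],
  [0,0,0,0,-2,0,-1],
  [0,0,0,0,-4,0,-1],
  [0,0,0,0,-6,0,-1],
  [0,0,0,0,-8,0,-1],
])

```text
time: 10.8
ee_pos: [0.4522, -0.2464, 0.1018]
eef_rot: [-1.568, -0.125, 0.139]
force: [0.3, -0.1, -1.9]
finger_gap: 0.0481
```

Run:
```python
from h import *
show();rel((.612,.160,.16),np.deg2rad(10))
im,d=optics.camera('scene'); save('s5.png',cv2.resize(im[160:300,110:310],None,fx=4,fy=4))
```

```text
t 10.8 ee [ 0.4522 -0.2464  0.1018] rot [-1.5684 -0.1251  0.1386] F [ 0.33 -0.09 -1.88] gap 0.0481
Rm [[0.986, -0.008, -0.167], [0.167, -0.002, 0.986], [-0.009, -1.0, -0.001]]
rot [ 0.05 -0.38 -0.5 ] shift [22.5  -6.05 37.4 ]
```

View pics/s5.png

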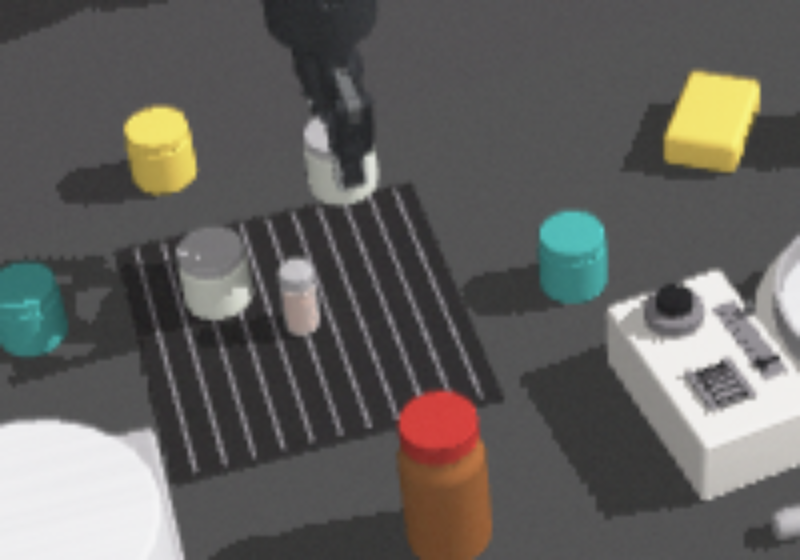

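servo_tool([
  [0,0,0,1,-2.5,1.6,-1],
  [0,0,0,3,-5,5,-1],
  [0,0,0,5.4,-6,9,-1],
  [0,0,0,7.8,-6,13,-1],
  [0,0,0,10.2,-6,17,-1],
])

```text
time: 11.35
ee_pos: [0.5267, -0.0608, 0.164]
eef_rot: [-1.571, -0.129, 0.134]
force: [-0.2, -0.2, -3.2]
finger_gap: 0.0482
```

servo_tool([
  [0,0,0,2.4,0,4,-1],
  [0,0,0,4.8,0,8,-1],
  [0,0,0,7.2,0,12,-1],
  [0,0,0,9.5,0,15.8,-1],
  [0,0,0,10.8,0,17.5,-1],
])

```text
time: 11.85
ee_pos: [0.6044, 0.1365, 0.1627]
eef_rot: [-1.567, -0.134, 0.138]
force: [-0.6, 0.1, -1.9]
finger_gap: 0.0482
```

Run:
```python
from h import *
show();rel((.612,.160,.11),np.deg2rad(10))
```

```text
t 11.85 ee [0.6044 0.1365 0.1627] rot [-1.5667 -0.1345  0.1379] F [-0.62  0.09 -1.85] gap 0.0482
Rm [[0.985, -0.002, -0.173], [0.173, -0.0, 0.985], [-0.002, -1.0, -0.0]]
rot [ 0.   -0.06 -0.13] shift [1.16 5.27 2.19]
```

Before setting down, I re-measure the well centre from the now open machine.

servo_tool([
  [0,0,0,0.8,0,1.5,-1],
  [0,0,0,0.8,0,1.5,-1],
])

```text
time: 12.05
ee_pos: [0.6096, 0.1581, 0.1623]
eef_rot: [-1.563, -0.14, 0.142]
force: [-0.1, 0.8, -2.1]
finger_gap: 0.0483
```

Run:
```python
from h import *
show();rel((.612,.160,.11),np.deg2rad(10))
im,d=optics.camera('top'); np.save('t1.npy',d); np.save('t1im.npy',im); save('t1.png',cv2.resize(im[100:270,100:420],None,fx=2.5,fy=2.5))
blobs(im,d,.04,.065,(320,165,405,255),'mat')
w=world('top',d); z=w[...,2]
m=np.zeros(z.shape,bool); m[120:210,190:264]=True
m&=(z>.045)&(z<.06); p=w[m]; r=np.hypot(p[:,0]-.6188,p[:,1]-.1205); p=p[(r>.078)&(r<.1)]
from scipy.optimize import least_squares
f=least_squares(lambda q:np.hypot(p[:,0]-q[0],p[:,1]-q[1])-q[2],[.6188,.1205,.088],loss='soft_l1',f_scale=.002); print(len(p),f.x)
```

```text
t 12.05 ee [0.6096 0.1581 0.1623] rot [-1.5625 -0.1396  0.1419] F [-0.11  0.76 -2.05] gap 0.0483
Rm [[0.984, -0.002, -0.178], [0.178, 0.004, 0.984], [-0.001, -1.0, 0.004]]
rot [-0.22  0.28 -0.06] shift [0.28 5.23 0.13]
mat 52 [365. 209.] mid [ 0.5051 -0.2898  0.0526] size [0.023 0.021 0.022]
mat 191 [382. 222.] mid [ 0.4622 -0.3475  0.0518] size [0.047 0.047 0.021]
149 [0.61983541 0.12085613 0.08757733]
```

View pics/t1.png

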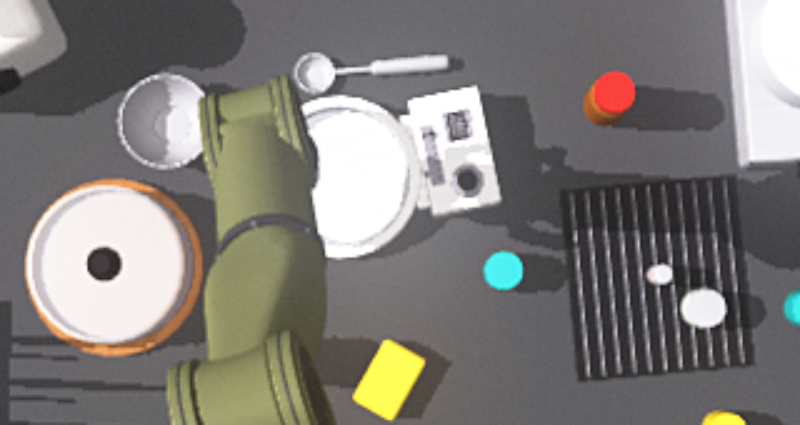

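servo_tool([
  [0,0,0,0.2,2,0.1,-1],
  [0,0,0,0.2,4,0.1,-1],
  [0,0,0,0.2,6,0.1,-1],
  [0,0,0,0.2,8,0.1,-1],
  [0,0,0,0.2,9,0.1,-1],
])

```text
time: 12.6
ee_pos: [0.6091, 0.1542, 0.0705]
eef_rot: [-1.567, -0.133, 0.143]
force: [-0.7, 0.9, -1.7]
finger_gap: 0.0485
```

Run:
```python
from h import *
show();rel((.612,.160,.0476),np.deg2rad(10))
```

```text
t 12.6 ee [0.6091 0.1542 0.0705] rot [-1.5672 -0.1326  0.1425] F [-0.66  0.92 -1.68] gap 0.0485
Rm [[0.985, -0.006, -0.174], [0.174, -0.001, 0.985], [-0.006, -1.0, -0.0]]
rot [ 0.01  0.04 -0.36] shift [0.4  2.29 0.52]
```

servo_tool([
  [0,0,0,0.4,0.6,0.5,-1],
  [0,0,0,0.4,1.2,0.5,-1],
  [0,0,0,0.4,1.7,0.5,-1],
  [0,0,0,0.4,2.0,0.5,-1],
])

```text
time: 13.0
ee_pos: [0.6123, 0.1597, 0.0505]
eef_rot: [-1.567, -0.133, 0.142]
force: [-0.0, -0.4, -2.4]
finger_gap: 0.0486
```

servo_tool([
  [0,0,0,0,0.2,0,-1],
  [0,0,0,0,0.4,0,-1],
  [0,0,0,0,0.4,0,-1],
])

```text
time: 13.3
ee_pos: [0.6125, 0.1597, 0.0474]
eef_rot: [-1.567, -0.133, 0.142]
force: [-1.3, -0.3, 4.2]
finger_gap: 0.0482
```

servo_tool([
  [0,0,0,0,0,0,0],
  [0,0,0,0,0,0,0.5],
  [0,0,0,0,0,0,0.5],
  [0,0,0,0,0,0,0.5],
])

```text
time: 13.7
ee_pos: [0.6128, 0.1597, 0.0475]
eef_rot: [-1.567, -0.134, 0.141]
force: [1.4, 0.6, 0.7]
finger_gap: 0.0644
```

servo_tool([
  [0,0,0,0,-1,0,0.5],
  [0,0,0,0,-4,0,0.5],
  [0,0,0,0,-8,0,0.5],
  [0,0,0,0,-11,0,0.6],
  [0,0,0,0,-11,0,0.6],
])

```text
time: 14.2
ee_pos: [0.6168, 0.1606, 0.163]
eef_rot: [-1.565, -0.141, 0.133]
force: [0.8, -0.8, -0.1]
finger_gap: 0.0684
```

Run:
```python
from h import *
show();rel((.4622,-.3475,.16),np.deg2rad(10))
im,d=optics.camera('scene'); save('s6.png',cv2.resize(im[120:300,250:450],None,fx=3,fy=3))
```

```text
t 14.2 ee [0.6168 0.1606 0.163 ] rot [-1.5652 -0.1413  0.1329] F [ 0.79 -0.76 -0.12] gap 0.0684
Rm [[0.985, 0.005, -0.174], [0.174, 0.002, 0.985], [0.005, -1.0, 0.001]]
rot [-0.05  0.01  0.31] shift [-24.06   0.13 -47.35]
```

View pics/s6.png

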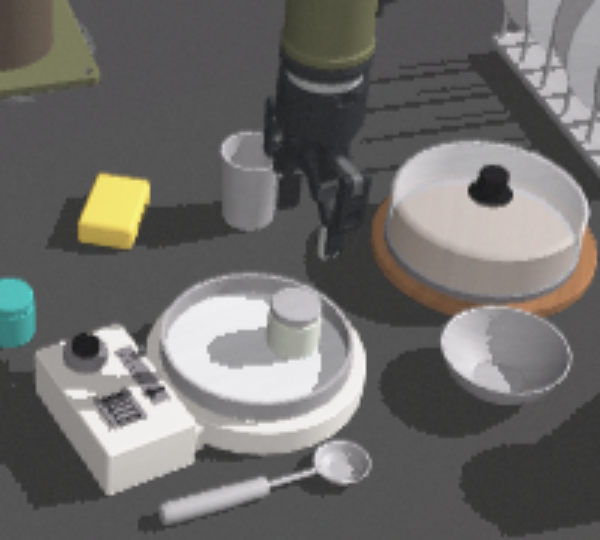

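The first jar stands upright in the well (about 295,325 in the crop). Now the second.

servo_tool([
  [0,0,0,-2.2,0,-4.4,0.7],
  [0,0,0,-4.4,0,-8.8,0.7],
  [0,0,0,-6.6,0,-13.2,0.7],
  [0,0,0,-8.8,0,-17.6,0.7],
  [0,0,0,-11,0,-22,0.7],
])

```text
time: 14.75
ee_pos: [0.5434, -0.0771, 0.1595]
eef_rot: [-1.566, -0.137, 0.138]
force: [0.8, -0.3, -0.0]
finger_gap: 0.0724
```

servo_tool([
  [0,0,0,-2.2,0,-4.4,0.7],
  [0,0,0,-4.4,0,-8.8,0.7],
  [0,0,0,-6.6,0,-13.2,0.7],
  [0,0,0,-8.8,0,-17.6,0.7],
  [0,0,0,-10.5,0,-21.5,0.7],
])

```text
time: 15.25
ee_pos: [0.4751, -0.3095, 0.1585]
eef_rot: [-1.565, -0.133, 0.139]
force: [1.5, 0.1, -0.2]
finger_gap: 0.0727
```

Run:
```python
from h import *
show();rel((.4622,-.3475,.15),np.deg2rad(10))
im,d=optics.camera('scene'); save('s7.png',cv2.resize(im[160:300,110:310],None,fx=3,fy=3))
im,d=optics.camera('top'); blobs(im,d,.04,.065,(320,165,405,255),'mat');
```

```text
t 15.25 ee [ 0.4751 -0.3095  0.1585] rot [-1.565  -0.1335  0.1391] F [ 1.47  0.1  -0.2 ] gap 0.0727
Rm [[0.985, -0.004, -0.173], [0.173, 0.001, 0.985], [-0.003, -1.0, 0.002]]
rot [-0.1  -0.05 -0.2 ] shift [-1.93  0.85 -3.53]
mat 54 [365. 209.] mid [ 0.505  -0.2899  0.0526] size [0.022 0.022 0.025]
mat 34 [377. 225.] mid [ 0.4572 -0.3327  0.0487] size [0.038 0.019 0.016]
```

View pics/s7.png

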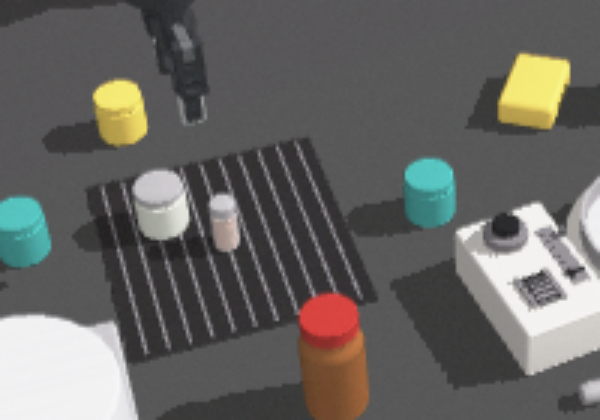

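Jar B has not moved (about 160,205 in the crop). The top view of it is partly covered by the arm.

servo_tool([
  [0,0,0,-1,0,-1.9,0.7],
  [0,0,0,-1.8,0,-3.4,0.7],
  [0,0,0,-1.8,0,-3.4,0.7],
])

```text
time: 15.65
ee_pos: [0.4587, -0.3544, 0.158]
eef_rot: [-1.572, -0.119, 0.13]
force: [0.5, -0.2, -0.4]
finger_gap: 0.0729
```

Run:
```python
from h import *
show();rel((.4622,-.3475,.09),np.deg2rad(10))
```

```text
t 15.65 ee [ 0.4587 -0.3544  0.158 ] rot [-1.5718 -0.1191  0.1303] F [ 0.53 -0.25 -0.4 ] gap 0.0729
Rm [[0.987, -0.007, -0.158], [0.158, -0.005, 0.987], [-0.007, -1.0, -0.004]]
rot [ 0.22 -0.91 -0.43] shift [0.51 6.79 0.65]
```

servo_tool([
  [0,0,0,0.5,1.5,0.6,0.7],
  [0,0,0,0.5,3.5,0.6,0.7],
  [0,0,0,0.5,5.5,0.6,0.7],
  [0,0,0,0.5,7,0.6,0.7],
  [0,0,0,0.5,7,0.6,0.7],
])

```text
time: 16.15
ee_pos: [0.4614, -0.3448, 0.0856]
eef_rot: [-1.567, -0.118, 0.135]
force: [0.6, -0.4, -0.3]
finger_gap: 0.0729
```

Run:
```python
from h import *
show();rel((.4622,-.3475,.02),np.deg2rad(10))
```

```text
t 16.15 ee [ 0.4614 -0.3448  0.0856] rot [-1.5671 -0.118   0.1349] F [ 0.6  -0.43 -0.26] gap 0.0729
Rm [[0.987, -0.011, -0.16], [0.16, -0.001, 0.987], [-0.011, -1.0, 0.001]]
rot [-0.05 -0.78 -0.61] shift [ 0.1   6.56 -0.28]
```

servo_tool([
  [0,0,0,0.1,1,-0.3,0.7],
  [0,0,0,0.1,2.5,-0.3,0.7],
  [0,0,0,0.1,4,-0.3,0.7],
  [0,0,0,0.1,5.5,-0.3,0.7],
  [0,0,0,0.1,6.5,-0.3,0.7],
])

```text
time: 16.65
ee_pos: [0.4615, -0.3472, 0.0188]
eef_rot: [-1.566, -0.117, 0.136]
force: [-0.3, 0.1, -0.4]
finger_gap: 0.0726
```

servo_tool([
  [0,0,0,0,0,0,0.3],
  [0,0,0,0,0,0,-1],
  [0,0,0,0,0,0,-1],
  [0,0,0,0,0,0,-1],
])

```text
time: 17.05
ee_pos: [0.4618, -0.3474, 0.0192]
eef_rot: [-1.566, -0.117, 0.135]
force: [-0.6, 0.5, -0.9]
finger_gap: 0.0483
```

servo_tool([
  [0,0,0,0,-0.5,0,-1],
  [0,0,0,0,-2,0,-1],
  [0,0,0,0,-5,0,-1],
  [0,0,0,0,-8,0,-1],
  [0,0,0,0,-12,0,-1],
])

```text
time: 17.55
ee_pos: [0.4623, -0.3469, 0.1406]
eef_rot: [-1.565, -0.116, 0.136]
force: [0.8, -0.4, -1.7]
finger_gap: 0.0486
```

Run:
```python
from h import *
show();rel((.626,.081,.155),np.deg2rad(10))
```

```text
t 17.55 ee [ 0.4623 -0.3469  0.1406] rot [-1.5654 -0.1162  0.1365] F [ 0.83 -0.43 -1.66] gap 0.0486
Rm [[0.987, -0.013, -0.16], [0.16, 0.001, 0.987], [-0.013, -1.0, 0.003]]
rot [-0.16 -0.78 -0.73] shift [22.99 -1.62 39.62]
```

servo_tool([
  [0,0,0,1.2,-1.4,2,-1],
  [0,0,0,3.5,-1.6,6,-1],
  [0,0,0,5.8,-1.6,10,-1],
  [0,0,0,8.1,-1.6,14,-1],
  [0,0,0,10.4,-1.6,18,-1],
])

```text
time: 18.05
ee_pos: [0.537, -0.1509, 0.1574]
eef_rot: [-1.566, -0.117, 0.135]
force: [0.2, 0.5, -2.5]
finger_gap: 0.0483
```

servo_tool([
  [0,0,0,2.3,0,4,-1],
  [0,0,0,4.6,0,8,-1],
  [0,0,0,6.9,0,12,-1],
  [0,0,0,9.2,0,16,-1],
  [0,0,0,11,0,19,-1],
])

```text
time: 18.55
ee_pos: [0.6159, 0.0587, 0.1581]
eef_rot: [-1.563, -0.121, 0.136]
force: [0.8, 0.7, -2.5]
finger_gap: 0.0484
```

Run:
```python
from h import *
show();rel((.626,.081,.1),np.deg2rad(10))
```

```text
t 18.55 ee [0.6159 0.0587 0.1581] rot [-1.5633 -0.1212  0.1359] F [ 0.85  0.69 -2.46] gap 0.0484
Rm [[0.987, -0.01, -0.163], [0.163, 0.003, 0.987], [-0.009, -1.0, 0.004]]
rot [-0.25 -0.62 -0.51] shift [1.42 5.81 2.01]
```

servo_tool([
  [0,0,0,0.9,0.5,1.3,-1],
  [0,0,0,0.9,1.5,1.3,-1],
  [0,0,0,0.9,2.5,1.3,-1],
])

```text
time: 18.85
ee_pos: [0.6218, 0.0712, 0.1328]
eef_rot: [-1.565, -0.12, 0.136]
force: [-0.1, -1.8, -2.1]
finger_gap: 0.0485
```

Run:
```python
from h import *
show();rel((.626,.081,.07),np.deg2rad(10))
```

```text
t 18.85 ee [0.6218 0.0712 0.1328] rot [-1.5651 -0.12    0.1357] F [-0.07 -1.77 -2.08] gap 0.0485
Rm [[0.987, -0.01, -0.162], [0.162, 0.001, 0.987], [-0.01, -1.0, 0.003]]
rot [-0.16 -0.67 -0.56] shift [0.63 6.28 0.89]
```

servo_tool([
  [0,0,0,0.6,0.5,0.9,-1],
  [0,0,0,0.6,2,0.9,-1],
  [0,0,0,0.6,4,0.9,-1],
  [0,0,0,0.6,5.5,0.9,-1],
  [0,0,0,0.6,6,0.9,-1],
])

```text
time: 19.35
ee_pos: [0.624, 0.0802, 0.0704]
eef_rot: [-1.566, -0.116, 0.138]
force: [-0.2, 0.3, -2.0]
finger_gap: 0.0483
```

Run:
```python
from h import *
show();rel((.626,.081,.0462),np.deg2rad(10))
```

```text
t 19.35 ee [0.624  0.0802 0.0704] rot [-1.5657 -0.1161  0.1383] F [-0.21  0.35 -2.03] gap 0.0483
Rm [[0.987, -0.014, -0.161], [0.161, 0.0, 0.987], [-0.014, -1.0, 0.002]]
rot [-0.15 -0.72 -0.8 ] shift [0.24 2.42 0.04]
```

servo_tool([
  [0,0,0,0.2,0.6,0,-1],
  [0,0,0,0.2,1.2,0,-1],
  [0,0,0,0.2,1.8,0,-1],
  [0,0,0,0.2,2.1,0,-1],
])

```text
time: 19.75
ee_pos: [0.6257, 0.0805, 0.049]
eef_rot: [-1.566, -0.116, 0.138]
force: [-1.0, -0.5, -2.9]
finger_gap: 0.0484
```

servo_tool([
  [0,0,0,0,0.2,0,-1],
  [0,0,0,0,0.4,0,-1],
  [0,0,0,0,0.4,0,-1],
])

```text
time: 20.05
ee_pos: [0.6259, 0.0806, 0.0454]
eef_rot: [-1.566, -0.117, 0.138]
force: [0.0, -0.8, -1.0]
finger_gap: 0.0485
```

servo_tool([
  [0,0,0,0,0.1,0,-1],
  [0,0,0,0,0.1,0,0],
  [0,0,0,0,0.1,0,0.5],
  [0,0,0,0,0.1,0,0.5],
  [0,0,0,0,0.1,0,0.5],
])

```text
time: 20.55
ee_pos: [0.6261, 0.0806, 0.0444]
eef_rot: [-1.566, -0.117, 0.138]
force: [-0.3, -0.6, -0.2]
finger_gap: 0.0642
```

servo_tool([
  [0,0,0,0,-1,0,0.5],
  [0,0,0,0,-4,0,0.5],
  [0,0,0,0,-8,0,0.5],
  [0,0,0,0,-12,0,0.6],
  [0,0,0,0,-16,0,0.6],
])

```text
time: 21.05
ee_pos: [0.6281, 0.0805, 0.2067]
eef_rot: [-1.566, -0.117, 0.137]
force: [1.5, 0.2, -0.8]
finger_gap: 0.0683
```

servo_tool([
  [0,0,0,-3,0,3,0.4],
  [0,0,0,-6,0,6,0.4],
  [0,0,0,-9,0,10,0.4],
  [0,0,0,-12,0,14,0.4],
  [0,0,0,-12,0,17,0.4],
])

```text
time: 21.55
ee_pos: [0.477, 0.2306, 0.2093]
eef_rot: [-1.565, -0.116, 0.143]
force: [1.1, -0.0, -0.4]
finger_gap: 0.06
```

Run:
```python
from h import *
show()
im,d=optics.camera('scene'); save('s8.png',cv2.resize(im[120:300,250:450],None,fx=3,fy=3))
im,d=optics.camera('top'); save('t2.png',cv2.resize(im[100:270,100:420],None,fx=2.5,fy=2.5))
blobs(im,d,.065,.09,(190,120,265,215),'wellobj'); blobs(im,d,.09,.115,(90,150,200,260),'knob');blobs(im,d,.06,.115,(90,150,200,260),'lid')
```

```text
t 21.55 ee [0.477  0.2306 0.2093] rot [-1.5652 -0.1165  0.1434] F [ 1.07 -0.04 -0.42] gap 0.06
Rm [[0.986, -0.017, -0.165], [0.165, 0.0, 0.986], [-0.017, -1.0, 0.003]]
wellobj 196 [252. 160.] mid [0.6488 0.0682 0.0784] size [0.047 0.047 0.023]
wellobj 192 [222. 170.] mid [0.6126 0.1582 0.0757] size [0.047 0.047 0.021]
lid 1680 [132. 201.] mid [0.4999 0.4228 0.0824] size [0.194 0.166 0.043]
```

View pics/s8.png

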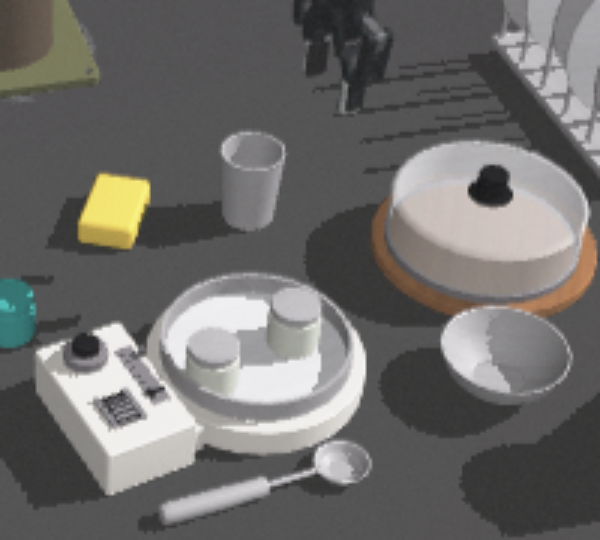

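View pics/t2.png

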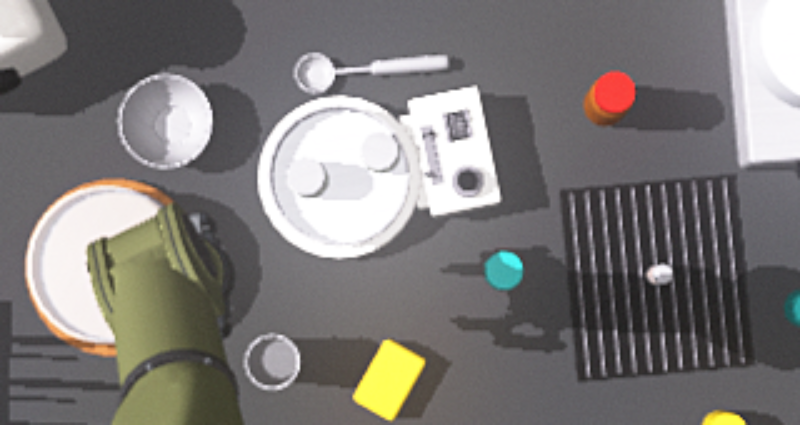

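Run:
```python
from h import *
im,d=optics.camera('top'); w=world('top',d)
for c in((.6488,.0682),(.6126,.1582)):
    m=(np.hypot(w[...,0]-c[0],w[...,1]-c[1])<.021)&(w[...,2]>.07); p=w[m]
    A=np.c_[p[:,:2]-c,np.ones(len(p))]; print(len(p),np.linalg.lstsq(A,p[:,2],rcond=None)[0])
save('t3.png',cv2.resize(im[125:210,195:310],None,fx=6,fy=6,interpolation=2))
```

```text
143 [0.01190965 0.03525365 0.07969353]
142 [ 0.00347354 -0.00895805  0.07979245]
```

View pics/t3.png

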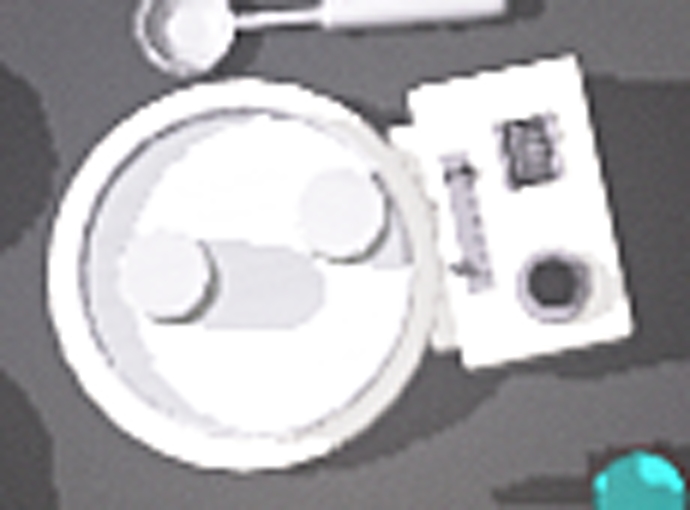

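Run:
```python
from h import *
show()
im,d=optics.camera('scene'); w=world('scene',d)
m=np.zeros(d.shape,bool);m[130:220,370:460]=True
k=m&(w[...,2]>.085)&(w[...,2]<.11)&(im.max(2)<60)
v,u=np.nonzero(k);print(len(u),u.mean(),v.mean()); p=w[k]; print(np.median(p,0),(p.min(0)+p.max(0))/2,np.ptp(p,axis=0))
print(proj('scene',[[.4993,.4068,.103],[.4993,.4068,.076]]))
rel((.4995,.4068,.19),np.deg2rad(10))
```

```text
t 21.7 ee [0.4816 0.2318 0.2094] rot [-1.5634 -0.1224  0.1401] F [ 0.33 -0.01  0.3 ] gap 0.0599
Rm [[0.986, -0.011, -0.166], [0.166, 0.002, 0.986], [-0.011, -1.0, 0.004]]
85 413.9294117647059 180.09411764705882
[0.50533164 0.40299734 0.09941809] [0.50198507 0.40355472 0.09653735] [0.03228291 0.02874098 0.02261299]
[[414.6773066  177.62629965]
 [413.198316   184.76078884]]
rot [-0.15 -0.63 -0.63] shift [ 4.59  1.92 17.21]
```

Seen in the scene camera the knob centres on (414,180), which matches the predicted pixel, so the lid has stayed put.

servo_tool([
  [0,0,0,1.1,0.5,4,0.3],
  [0,0,0,2.2,1,8,0.3],
  [0,0,0,3.3,1.5,12,0.3],
  [0,0,0,4.4,1.9,15.5,0.3],
  [0,0,0,4.6,1.9,17.2,0.3],
])

```text
time: 22.25
ee_pos: [0.5005, 0.4091, 0.1896]
eef_rot: [-1.564, -0.121, 0.137]
force: [-0.6, 0.5, -0.4]
finger_gap: 0.0556
```

servo_tool([
  [0,0,0,0,0,0,0.3],
  [0,0,0,0,0,0,0.3],
])

```text
time: 22.45
ee_pos: [0.5016, 0.407, 0.1895]
eef_rot: [-1.566, -0.119, 0.135]
force: [-0.1, -0.2, 0.1]
finger_gap: 0.0557
```

Run:
```python
from h import *
show()
rel((.4998,.4068,.11),np.deg2rad(10))
```

```text
t 22.45 ee [0.5016 0.407  0.1895] rot [-1.5658 -0.1194  0.1354] F [-0.08 -0.21  0.1 ] gap 0.0557
Rm [[0.987, -0.01, -0.162], [0.162, 0.0, 0.987], [-0.01, -1.0, 0.002]]
rot [-0.12 -0.7  -0.58] shift [-0.1   7.95 -0.  ]
```

servo_tool([
  [0,0,-0.6,-0.1,2,0,0.3],
  [0,0,-0.6,-0.1,4.5,0,0.3],
  [0,0,-0.6,-0.1,7,0,0.3],
  [0,0,-0.6,-0.1,8.5,0,0.3],
  [0,0,-0.6,-0.1,9,0,0.3],
])

```text
time: 22.95
ee_pos: [0.4998, 0.404, 0.0982]
eef_rot: [-1.568, -0.124, 0.127]
force: [-0.3, -0.2, 0.0]
finger_gap: 0.0554
```

Run:
```python
from h import *
show()
rel((.4998,.4068,.079),np.deg2rad(10))
```

```text
t 22.95 ee [0.4998 0.404  0.0982] rot [-1.5681 -0.1241  0.1269] F [-0.27 -0.21  0.04] gap 0.0554
Rm [[0.987, -0.002, -0.159], [0.159, -0.001, 0.987], [-0.002, -1.0, -0.001]]
rot [ 0.04 -0.84 -0.11] shift [0.05 1.92 0.28]
```

servo_tool([
  [0,0,0,0,0.7,0.3,0.3],
  [0,0,0,0,1.4,0.3,0.3],
  [0,0,0,0,1.9,0.3,0.3],
  [0,0,0,0,1.9,0.3,0.3],
], grip_force=60)

```text
time: 23.35
ee_pos: [0.4991, 0.4069, 0.0788]
eef_rot: [-1.568, -0.124, 0.127]
force: [0.3, 0.6, -0.4]
finger_gap: 0.0555
```

servo_tool([
  [0,0,0,0,0,0,-0.3],
  [0,0,0,0,0,0,-1],
  [0,0,0,0,0,0,-1],
  [0,0,0,0,0,0,-1],
])

```text
time: 23.75
ee_pos: [0.4992, 0.407, 0.0795]
eef_rot: [-1.568, -0.124, 0.127]
force: [-1.9, -1.5, 4.5]
finger_gap: 0.0281
```

servo_tool([
  [0,0,0,0,-0.5,0,-1],
  [0,0,0,0,-2,0,-1],
  [0,0,0,0,-5,0,-1],
  [0,0,0,0,-8,0,-1],
  [0,0,0,0,-11,0,-1],
])

```text
time: 24.25
ee_pos: [0.4993, 0.4069, 0.1913]
eef_rot: [-1.568, -0.124, 0.127]
force: [0.2, 0.1, -2.6]
finger_gap: 0.0281
```

Run:
```python
from h import *
show()
rel((.6195,.1208,.21),np.deg2rad(10))
```

```text
t 24.25 ee [0.4993 0.4069 0.1913] rot [-1.568  -0.1242  0.1269] F [ 0.23  0.08 -2.64] gap 0.0281
Rm [[0.987, -0.002, -0.159], [0.159, -0.001, 0.987], [-0.002, -1.0, -0.001]]
rot [ 0.04 -0.84 -0.1 ] shift [  7.31  -1.86 -30.16]
```

servo_tool([
  [0,0,0,0.5,-1.5,-2,-1],
  [0,0,0,1.5,-2,-6,-1],
  [0,0,0,2.4,-2,-10,-1],
  [0,0,0,3.4,-2,-14,-1],
  [0,0,0,4.4,-2,-18,-1],
])

```text
time: 24.75
ee_pos: [0.5719, 0.2346, 0.2123]
eef_rot: [-1.568, -0.125, 0.126]
force: [0.3, 0.0, -2.6]
finger_gap: 0.0281
```

servo_tool([
  [0,0,0,1,0,-3.5,-1],
  [0,0,0,1.8,0,-6.5,-1],
  [0,0,0,2.4,0,-9,-1],
  [0,0,0,2.7,0,-10.5,-1],
  [0,0,0,2.7,0,-10.5,-1],
])

```text
time: 25.25
ee_pos: [0.6161, 0.1319, 0.2129]
eef_rot: [-1.57, -0.122, 0.122]
force: [-1.2, 0.2, -2.9]
finger_gap: 0.0283
```

servo_tool([
  [0,0,0,0,0,0,-1],
  [0,0,0,0,0,0,-1],
  [0,0,0,0,0,0,-1],
])

```text
time: 25.55
ee_pos: [0.6155, 0.1339, 0.2129]
eef_rot: [-1.569, -0.124, 0.125]
force: [-0.1, 0.6, -2.5]
finger_gap: 0.0285
```

Run:
```python
from h import *
show()
rel((.6195,.1208,.16),np.deg2rad(10))
im,d=optics.camera('scene'); save('s9.png',cv2.resize(im[80:300,230:450],None,fx=2.7,fy=2.7))
im,d=optics.camera('top'); save('t4.png',cv2.resize(im[115:230,185:310],None,fx=5,fy=5))
w=world('top',d)
for lo,hi in((.12,.2),):
  m=np.zeros(d.shape,bool); m[110:230,180:300]=True
  m&=(w[...,2]>.19)&(w[...,2]<.22); print(m.sum())
```

```text
t 25.55 ee [0.6155 0.1339 0.2129] rot [-1.5692 -0.1236  0.1246] F [-0.05  0.64 -2.51] gap 0.0285
Rm [[0.988, -0.001, -0.157], [0.157, -0.002, 0.988], [-0.001, -1.0, -0.002]]
rot [ 0.11 -0.95 -0.05] shift [ 0.2   5.29 -1.35]
1387
```

View pics/s9.png

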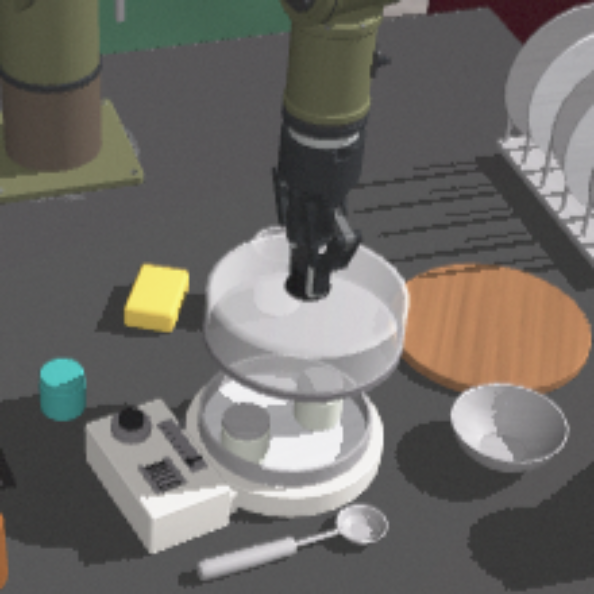

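View pics/t4.png

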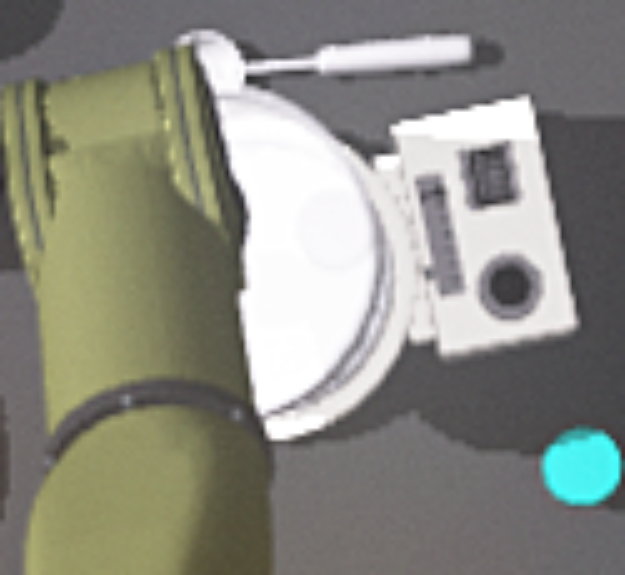

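servo_tool([
  [0,0,0,0.2,1,-0.7,-1],
  [0,0,0,0.2,2,-1.3,-1],
  [0,0,0,0.2,2.5,-1.3,-1],
  [0,0,0,0.2,2.5,-1.3,-1],
])

```text
time: 26.05
ee_pos: [0.6187, 0.1199, 0.1862]
eef_rot: [-1.57, -0.12, 0.126]
force: [-0.4, -0.3, -2.6]
finger_gap: 0.0283
```

Run:
```python
from h import *
from scipy.optimize import least_squares
show()
rel((.6195,.1208,.12),np.deg2rad(10))
im,d=optics.camera('top'); w=world('top',d); z=w[...,2]
m=np.zeros(d.shape,bool); m[110:230,225:300]=True
zz=z[m&(z>.1)]; print(np.histogram(zz,bins=np.arange(.1,.3,.01)))
e=st()['ee_pos']; top=e[2]-.064+.061; print('top',top)
k=m&(abs(z-top)<.012)
pts=[]
for v in range(110,230):
    u=np.nonzero(k[v])[0]
    if len(u)>3: pts.append(w[v,u.max()])
p=np.array(pts); 
f=least_squares(lambda q:np.hypot(p[:,0]-q[0],p[:,1]-q[1])-.0975,[e[0],e[1]],loss='soft_l1',f_scale=.002); print(len(p),f.x,np.abs(f.fun).mean(),e[:2])
```

```text
t 26.05 ee [0.6187 0.1199 0.1862] rot [-1.5703 -0.1201  0.1258] F [-0.38 -0.33 -2.6 ] gap 0.0283
Rm [[0.988, -0.003, -0.156], [0.156, -0.003, 0.988], [-0.004, -1.0, -0.003]]
rot [ 0.15 -1.03 -0.22] shift [0.11 6.62 0.09]
(array([  0,   1,  11,  22,  10,   9,   9, 355, 904,   7,   0,   0,   0,
         0,   0,   0,   0,   0,   0]), array([0.1 , 0.11, 0.12, 0.13, 0.14, 0.15, 0.16, 0.17, 0.18, 0.19, 0.2 ,
       0.21, 0.22, 0.23, 0.24, 0.25, 0.26, 0.27, 0.28, 0.29]))
top 0.18398487469312522
63 [0.61986706 0.11999275] 0.0007141758382714279 [0.61918915 0.12052807]
```

servo_tool([
  [0,0,0,0,1,0.1,-1],
  [0,0,0,0,2.5,0.1,-1],
  [0,0,0,0,4,0.1,-1],
  [0,0,0,0,5,0.1,-1],
  [0,0,0,0,5.5,0.1,-1],
])

```text
time: 26.6
ee_pos: [0.6183, 0.1215, 0.1307]
eef_rot: [-1.57, -0.121, 0.127]
force: [0.9, -0.4, -3.6]
finger_gap: 0.0283
```

servo_tool([
  [0,0,0,0,0,0,-1],
  [0,0,0,0,0,0,-1],
])

```text
time: 26.8
ee_pos: [0.6185, 0.1217, 0.131]
eef_rot: [-1.57, -0.121, 0.126]
force: [1.9, 0.5, -3.4]
finger_gap: 0.028
```

Run:
```python
from h import *
show()
rel((.6192,.1212,.095),np.deg2rad(10))
```

```text
t 26.8 ee [0.6185 0.1217 0.131 ] rot [-1.5696 -0.1211  0.1263] F [ 1.94  0.52 -3.42] gap 0.028
Rm [[0.988, -0.003, -0.157], [0.157, -0.003, 0.988], [-0.004, -1.0, -0.002]]
rot [ 0.11 -0.98 -0.2 ] shift [ 0.07  3.6  -0.05]
```

servo_tool([
  [0,0,0,0.1,0.5,0,-1],
  [0,0,0,0.1,1,0,-1],
  [0,0,0,0.1,1.6,0,-1],
  [0,0,0,0.1,2.2,0,-1],
])

```text
time: 27.2
ee_pos: [0.6194, 0.1218, 0.1084]
eef_rot: [-1.57, -0.121, 0.126]
force: [0.2, 0.2, -2.9]
finger_gap: 0.0285
```

servo_tool([
  [0,0,0,0,0.4,0,-1],
  [0,0,0,0,0.8,0,-1],
  [0,0,0,0,1.2,0,-1],
  [0,0,0,0,1.4,0,-1],
])

```text
time: 27.6
ee_pos: [0.619, 0.1217, 0.0944]
eef_rot: [-1.57, -0.12, 0.127]
force: [-4.6, -0.3, 11.5]
finger_gap: 0.0282
```

Run:
```python
from h import *
show()
rel((.6192,.1212,.094),np.deg2rad(10))
```

```text
t 27.6 ee [0.619  0.1217 0.0944] rot [-1.5696 -0.1202  0.127 ] F [-4.61 -0.3  11.47] gap 0.0282
Rm [[0.988, -0.004, -0.157], [0.157, -0.003, 0.988], [-0.004, -1.0, -0.002]]
rot [ 0.11 -0.98 -0.26] shift [ 0.01  0.04 -0.05]
```

servo_tool([
  [0,0,0,0,0,0,-0.2],
  [0,0,0,0,0,0,0.3],
  [0,0,0,0,0,0,0.3],
  [0,0,0,0,0,0,0.3],
])

```text
time: 28.0
ee_pos: [0.6194, 0.1217, 0.0948]
eef_rot: [-1.57, -0.121, 0.126]
force: [0.5, -0.1, 0.4]
finger_gap: 0.0557
```

servo_tool([
  [0,0,0,0,-1,0,0.3],
  [0,0,0,0,-3,0,0.3],
  [0,0,0,0,-6,0,0.3],
  [0,0,0,0,-9,0,0.3],
  [0,0,0,0,-12,0,0.3],
])

```text
time: 28.5
ee_pos: [0.6198, 0.122, 0.2168]
eef_rot: [-1.569, -0.121, 0.126]
force: [0.2, 0.3, 0.0]
finger_gap: 0.0561
```

servo_tool([
  [0,0,0,-3,0,3,0.3],
  [0,0,0,-6,0,6,0],
  [0,0,0,-9,0,10,-0.5],
  [0,0,0,-12,0,14,-1],
  [0,0,0,-12,0,17,-1],
])

```text
time: 29.0
ee_pos: [0.4694, 0.2731, 0.2176]
eef_rot: [-1.569, -0.121, 0.132]
force: [0.3, 0.7, 0.0]
finger_gap: 0.0003
```

```bash
cat >> h.py <<'E'
def bigtop(n,box,f):
    im,d=optics.camera('top'); u0,v0,u1,v1=box
    save(n,cv2.resize(im[v0:v1,u0:u1],None,fx=f,fy=f,interpolation=cv2.INTER_CUBIC)); return im,d
E
python3 - <<'E'
from h import *
show()
im,d=optics.camera('scene'); save('s10.png',cv2.resize(im[190:290,250:390],None,fx=5.5,fy=5.5,interpolation=2)); np.save('s10im.npy',im); np.save('s10d.npy',d)
im,d=bigtop('t5.png',(190,120,310,215),6); np.save('t5im.npy',im); np.save('t5d.npy',d)
blobs(im,d,.075,.125,(190,120,268,215),'lid'); blobs(im,d,.105,.125,(190,120,268,215),'knob'); blobs(im,d,.065,.085,(262,130,305,195),'button',3)
E
```

```text
t 29.0 ee [0.4694 0.2731 0.2176] rot [-1.5688 -0.1212  0.1323] F [0.34 0.71 0.05] gap 0.0003
Rm [[0.987, -0.007, -0.161], [0.161, -0.002, 0.987], [-0.007, -1.0, -0.001]]
lid 3140 [234. 168.] mid [0.6206 0.1218 0.1007] size [0.194 0.194 0.048]
knob 79 [233. 167.] mid [0.6214 0.1199 0.1159] size [0.028 0.028 0.018]
button 7 [263. 156.] mid [0.6597 0.0325 0.0808] size [0.012 0.006 0.007]
button 109 [287. 172.] mid [ 0.6149 -0.0432  0.074 ] size [0.041 0.038 0.018]
button 4 [263. 178.] mid [0.5916 0.0308 0.0794] size [0.005 0.006 0.01 ]
```

View pics/s10.png

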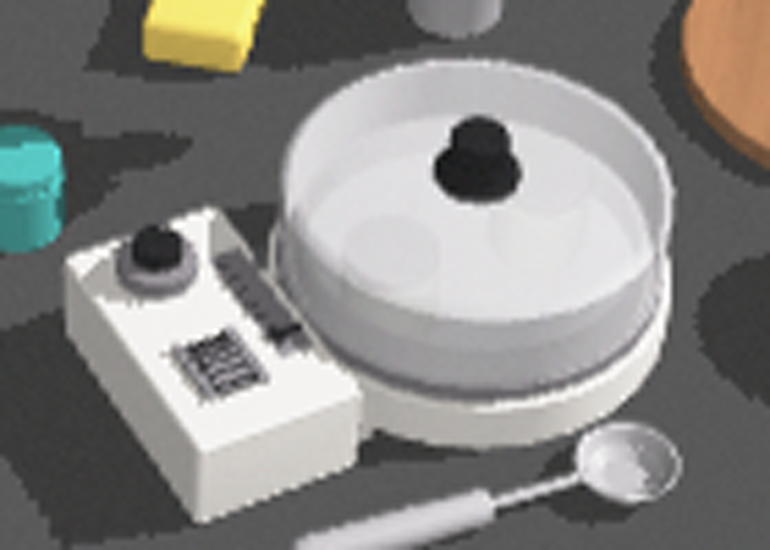

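View pics/t5.png

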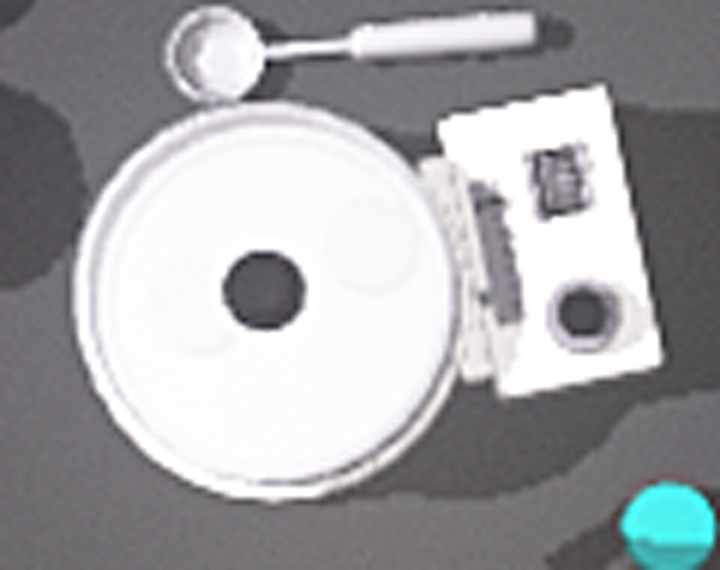

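Run:
```python
from h import *
im=np.load('t5im.npy');d=np.load('t5d.npy');w=world('top',d);z=w[...,2]
m=np.zeros(d.shape,bool);m[125:200,268:310]=True
m&=(z>.046)&(z<.09)
p=w[m][:,:2].astype(np.float32)*1000
r=cv2.minAreaRect(p);print(r)
save('t5z.png',cv2.resize(im[135:190,258:305],None,fx=13,fy=10,interpolation=0))
s=np.load('s10im.npy'); save('s10z.png',cv2.resize(s[225:275,255:325],None,fx=11,fy=11,interpolation=0))
```

```text
((654.3788452148438, -26.18401336669922), (150.6438446044922, 90.05097198486328), 13.157668113708496)
```

View pics/t5z.png

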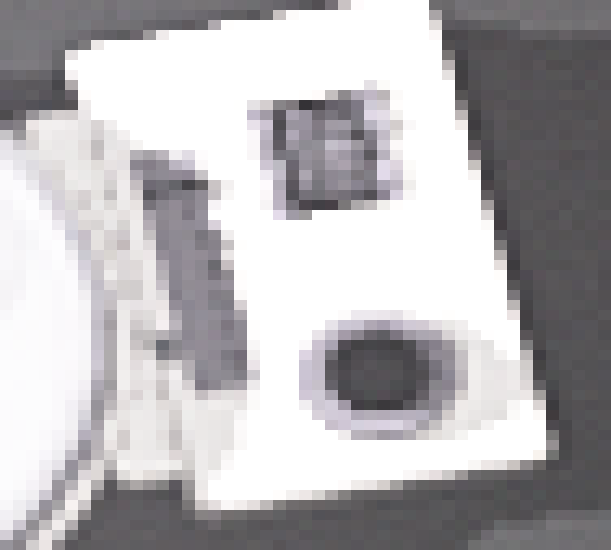

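View pics/s10z.png

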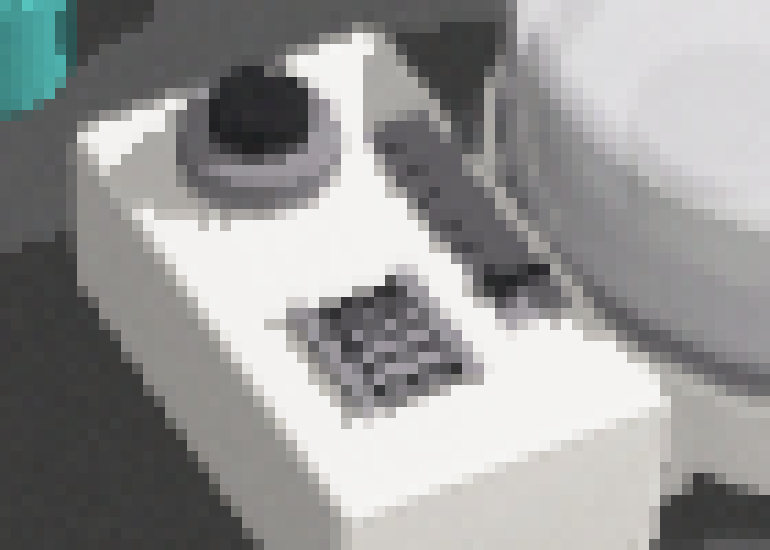

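```bash
cat >> h.py <<'E'
C=np.array([.6195,.1208]); YAW=np.deg2rad(103.25)
MX=np.array([np.cos(YAW),np.sin(YAW)]); MY=np.array([-np.sin(YAW),np.cos(YAW)])
def m2w(x,y,z): 
    q=C+x*MX+y*MY; return np.array([q[0],q[1],z])
def w2m(p): 
    q=np.array(p)[:2]-C; return np.array([q@MX,q@MY])
def rect(cam,im,z=.057,S=6,x0=-.2,x1=-.095,y0=-.08,y1=.08):
    "rectified: columns = machine y (S px/mm), rows = machine x descending (dome side at top)"
    W=int((y1-y0)*1000*S);H=int((x1-x0)*1000*S)
    src=proj(cam,[m2w(x1,y0,z),m2w(x1,y1,z),m2w(x0,y1,z),m2w(x0,y0,z)]).astype(np.float32)
    dst=np.float32([[0,0],[W,0],[W,H],[0,H]])
    return cv2.warpPerspective(im,cv2.getPerspectiveTransform(src,dst),(W,H),flags=cv2.INTER_CUBIC)
def avg(cam,n):
    return np.mean([optics.camera(cam)[0].astype(float) for _ in range(n)],0).clip(0,255).astype(np.uint8)
E
python3 - <<'E'
from h import *
for c in('top','scene'):
    im=avg(c,4); np.save('av_'+c+'.npy',im); g=rect(c,im,S=5); 
    for k in range(-7,8): cv2.putText(g,str(k*10),(int((k*10+80)*5)-8,520),0,.4,(255,0,0)); cv2.line(g,(int((k*10+80)*5),505),(int((k*10+80)*5),510),(255,0,0))
    save('r_'+c+'.png',g)
E
```

```text
(no output)
```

View pics/r_top.png

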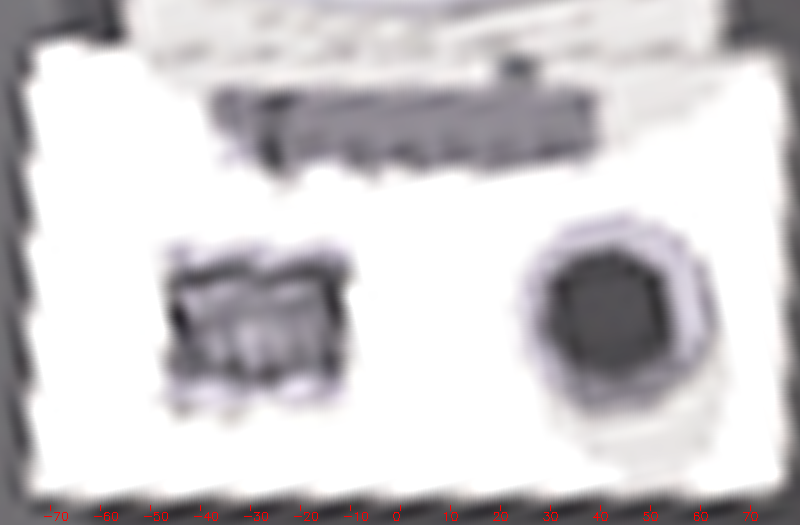

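View pics/r_scene.png

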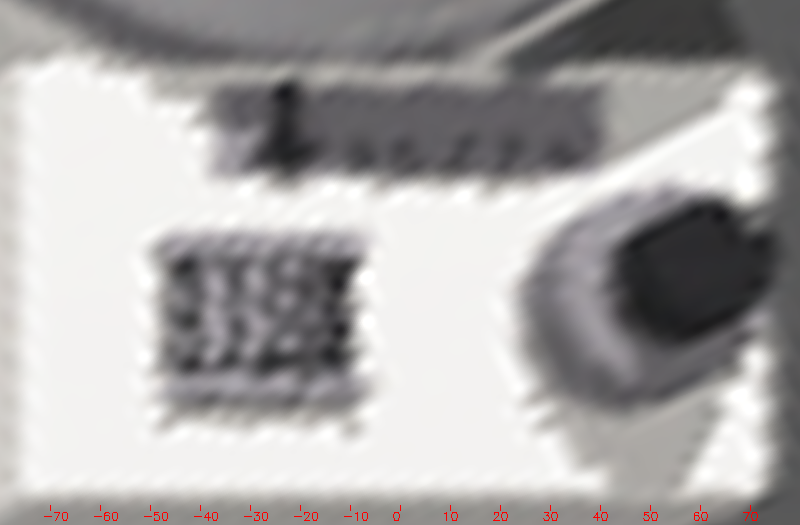

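Run:
```python
from h import *
show(); t=m2w(-.160,-.036,.17); print(t); rel(t,np.deg2rad(13.25))
```

```text
t 29.5 ee [0.4753 0.2699 0.2168] rot [-1.5701 -0.1197  0.1238] F [-0.25 -0.44  1.03] gap 0.0002
Rm [[0.988, -0.002, -0.154], [0.154, -0.003, 0.988], [-0.003, -1.0, -0.003]]
[ 0.69121372 -0.02668947  0.17      ]
rot [ 0.14 -4.37 -0.17] shift [ 16.77   4.72 -32.62]
```

servo_tool([
  [0,-1,0,2.1,0,-4,-1],
  [0,-2,0,4.2,0,-8,-1],
  [0,-3,0,6.3,0,-12,-1],
  [0,-4,0,8.4,0,-16,-1],
  [0,-4.4,0,10.5,0,-20,-1],
])

```text
time: 30.0
ee_pos: [0.6109, 0.086, 0.2171]
eef_rot: [-1.566, -0.179, 0.184]
force: [1.5, 1.1, 0.1]
finger_gap: 0.0001
```

Run:
```python
from h import *
show(); t=m2w(-.160,-.036,.15); rel(t,np.deg2rad(13.25))
```

```text
t 30.0 ee [0.6109 0.086  0.2171] rot [-1.5658 -0.1792  0.1836] F [1.52 1.11 0.08] gap 0.0001
Rm [[0.973, -0.002, -0.229], [0.229, -0.003, 0.973], [-0.003, -1.0, -0.002]]
rot [ 0.13 -0.01 -0.18] shift [  5.26   6.72 -12.79]
```

servo_tool([
  [0,0,0,1.7,1,-4,-1],
  [0,0,0,3.4,3,-8,-1],
  [0,0,0,5,5,-12,-1],
  [0,0,0,5.2,5.5,-12.3,-1],
  [0,0,0,5.2,5.5,-12.3,-1],
])

```text
time: 30.5
ee_pos: [0.6888, -0.0249, 0.1604]
eef_rot: [-1.567, -0.174, 0.183]
force: [-0.1, 0.8, -0.3]
finger_gap: 0.0003
```

servo_tool([
  [0,0,0,0,1,0,-1],
  [0,0,0,0,2,0,-1],
  [0,0,0,0,2,0,-1],
])

```text
time: 30.8
ee_pos: [0.6869, -0.0234, 0.1387]
eef_rot: [-1.565, -0.172, 0.187]
force: [-0.4, 0.3, -0.0]
finger_gap: -0.0002
```

Run:
```python
from h import *
show(); t=m2w(-.160,-.036,.08); rel(t,np.deg2rad(13.25)); print(w2m(st()['ee_pos']))
im,d=optics.camera('scene'); save('s11.png',cv2.resize(im[160:290,230:390],None,fx=5,fy=5,interpolation=2))
```

```text
t 30.8 ee [ 0.6869 -0.0234  0.1387] rot [-1.5654 -0.1722  0.1871] F [-0.39  0.3  -0.  ] gap -0.0002
Rm [[0.974, -0.009, -0.227], [0.227, -0.003, 0.974], [-0.01, -1.0, -0.001]]
rot [ 0.06 -0.15 -0.55] shift [ 0.4   5.87 -0.41]
[-0.1558027  -0.03255276]
```

View pics/s11.png

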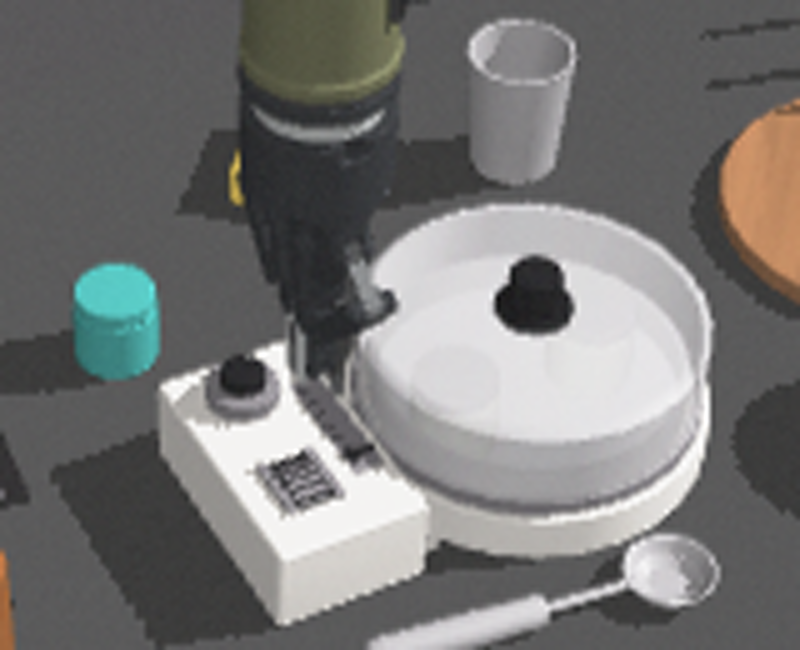

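servo_tool([
  [0,0,-0.5,0.4,1.5,-0.4,-1],
  [0,0,-0.5,0.4,3,-0.4,-1],
  [0,0,-0.5,0.4,4.5,-0.4,-1],
  [0,0,-0.5,0.4,6,-0.4,-1],
  [0,0,-0.5,0.4,6.6,-0.4,-1],
])

```text
time: 31.35
ee_pos: [0.6904, -0.0265, 0.0712]
eef_rot: [-1.564, -0.178, 0.182]
force: [-0.0, 0.5, 0.9]
finger_gap: 0.0001
```

Run:
```python
from h import *
show(); t=m2w(-.160,-.036,.064); rel(t,np.deg2rad(13.25)); print(w2m(st()['ee_pos']))
im,d=optics.camera('scene'); save('s12.png',cv2.resize(im[210:290,250:350],None,fx=8,fy=7,interpolation=2))
```

```text
t 31.35 ee [ 0.6904 -0.0265  0.0712] rot [-1.5642 -0.1776  0.1819] F [-0.04  0.47  0.94] gap 0.0001
Rm [[0.974, -0.003, -0.227], [0.227, -0.001, 0.974], [-0.003, -1.0, -0.001]]
rot [ 0.03 -0.13 -0.16] shift [ 0.07  0.72 -0.04]
[-0.15961456 -0.03528336]
```

View pics/s12.png

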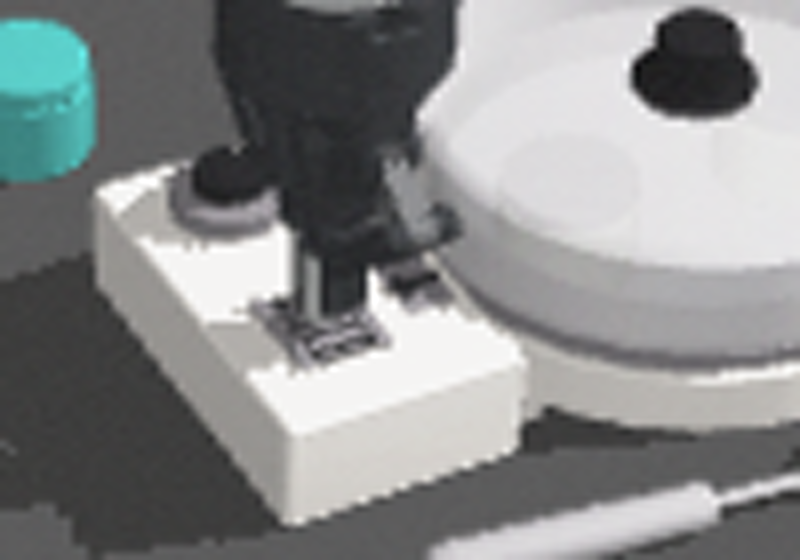

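servo_tool([
  [0,0,0,0,0.3,0,-1],
  [0,0,0,0,0.6,0,-1],
  [0,0,0,0,0.75,0,-1],
  [0,0,0,0,0.75,0,-1],
])

```text
time: 31.8
ee_pos: [0.6905, -0.0266, 0.0636]
eef_rot: [-1.564, -0.178, 0.182]
force: [1.0, 0.2, -0.4]
finger_gap: 0.0
```

servo_tool([
  [0,0,0,0,0.1,0,-1],
  [0,0,0,0,0.1,0,-1],
])

```text
time: 32.0
ee_pos: [0.6906, -0.0266, 0.0628]
eef_rot: [-1.564, -0.178, 0.181]
force: [-0.1, 0.0, 0.8]
finger_gap: -0.0004
```

servo_tool([
  [0,0,0,0,0.1,0,-1],
  [0,0,0,0,0.1,0,-1],
])

```text
time: 32.2
ee_pos: [0.6908, -0.0266, 0.0622]
eef_rot: [-1.564, -0.178, 0.181]
force: [-0.2, 0.2, 1.5]
finger_gap: -0.0
```

servo_tool([
  [0,0,0,0,0.06,0,-1],
  [0,0,0,0,0.06,0,-1],
])

```text
time: 32.4
ee_pos: [0.6911, -0.0266, 0.0621]
eef_rot: [-1.564, -0.179, 0.18]
force: [-1.3, 0.8, 3.6]
finger_gap: 0.0002
```

servo_tool([
  [0,0,0,-0.2,0.09,0,-1],
  [0,0,0,-0.5,0.09,0,-1],
  [0,0,0,-0.8,0.09,0,-1],
  [0,0,0,-1.1,0.09,0,-1],
  [0,0,0,-1.3,0.09,0,-1],
])

```text
time: 32.9
ee_pos: [0.6797, -0.0292, 0.0621]
eef_rot: [-1.564, -0.181, 0.178]
force: [1.4, 0.9, 5.1]
finger_gap: 0.0001
```

Run:
```python
from h import *
show(); print(w2m(st()['ee_pos']))
im=optics.camera('scene')[0]; save('r2.png',rect('scene',im,S=5))
```

```text
t 32.9 ee [ 0.6797 -0.0292  0.0621] rot [-1.5643 -0.1814  0.1781] F [1.37 0.94 5.07] gap 0.0001
Rm [[0.974, 0.002, -0.227], [0.227, -0.001, 0.974], [0.002, -1.0, -0.001]]
[-0.15978733 -0.0242125 ]
```

View pics/r2.png

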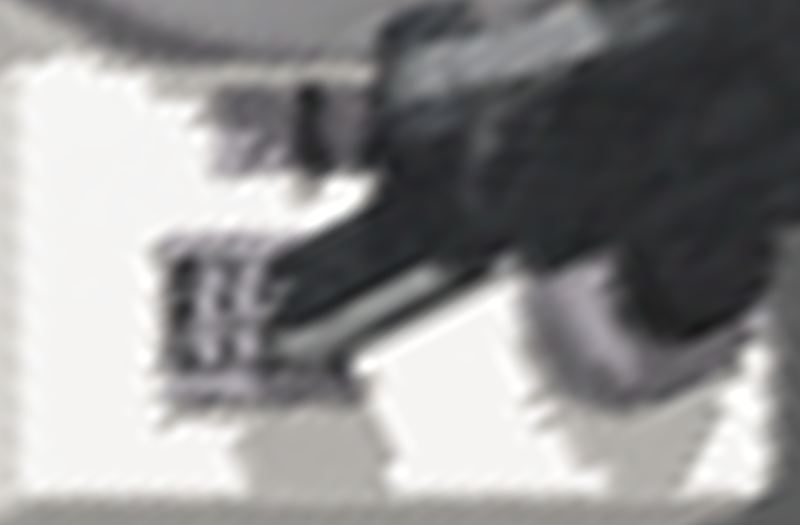

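servo_tool([
  [0,0,0,-0.3,0.06,0,-1],
  [0,0,0,-0.6,0.06,0,-1],
  [0,0,0,-0.9,0.06,0,-1],
  [0,0,0,-1.1,0.06,0,-1],
])

```text
time: 33.35
ee_pos: [0.6671, -0.0322, 0.0607]
eef_rot: [-1.564, -0.179, 0.18]
force: [-0.8, 0.2, 0.5]
finger_gap: -0.0003
```

Run:
```python
from h import *
show(); print(w2m(st()['ee_pos']))
im=optics.camera('scene')[0]; save('r3.png',rect('scene',im,S=5))
```

```text
t 33.35 ee [ 0.6671 -0.0322  0.0607] rot [-1.5644 -0.1786  0.1804] F [-0.75  0.17  0.45] gap -0.0003
Rm [[0.974, -0.001, -0.227], [0.227, -0.001, 0.974], [-0.001, -1.0, -0.001]]
[-0.1598033  -0.01130871]
```

View pics/r3.png

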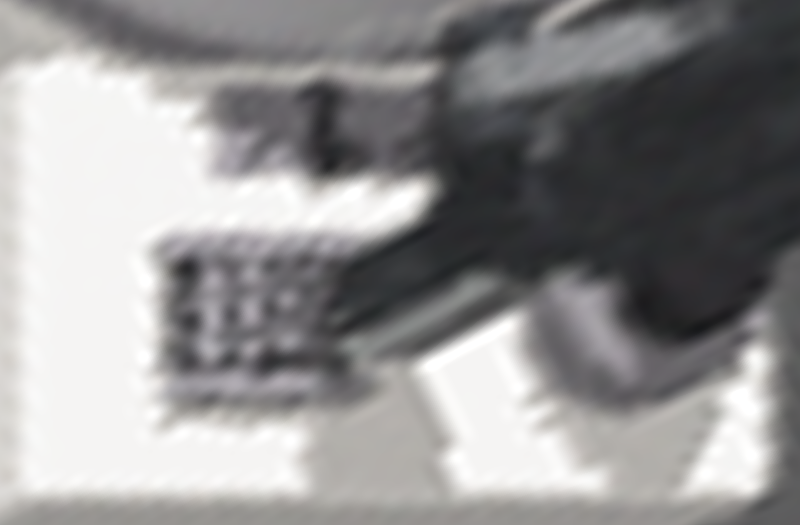

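servo_tool([
  [0,0,0,0,-0.7,0,-1],
  [0,0,0,1.3,-0.8,0,-1],
  [0,0,0,2.6,-0.8,0,-1],
  [0,0,0,2.6,-0.4,0,-1],
  [0,0,0,2.6,-0.2,0,-1],
])

```text
time: 33.9
ee_pos: [0.6914, -0.0264, 0.0621]
eef_rot: [-1.564, -0.177, 0.182]
force: [-0.7, -0.5, 1.2]
finger_gap: -0.0003
```

Run:
```python
from h import *
show(); print(w2m(st()['ee_pos']))
```

```text
t 33.9 ee [ 0.6914 -0.0264  0.0621] rot [-1.5643 -0.1773  0.1818] F [-0.73 -0.47  1.23] gap -0.0003
Rm [[0.974, -0.003, -0.227], [0.227, -0.001, 0.974], [-0.003, -1.0, -0.001]]
[-0.15976348 -0.0362872 ]
```

servo_tool([
  [0,0,0,-0.1,0.12,0,-1],
  [0,0,0,-0.5,0.14,0,-1],
  [0,0,0,-0.9,0.14,0,-1],
  [0,0,0,-1.3,0.14,0,-1],
  [0,0,0,-1.7,0.14,0,-1],
])

```text
time: 34.4
ee_pos: [0.6755, -0.0301, 0.0619]
eef_rot: [-1.564, -0.179, 0.18]
force: [1.5, 1.2, 3.2]
finger_gap: 0.0001
```

Run:
```python
from h import *
show(); print(w2m(st()['ee_pos']))
im=optics.camera('scene')[0]; save('r4.png',rect('scene',im,S=5))
```

```text
t 34.4 ee [ 0.6755 -0.0301  0.0619] rot [-1.5642 -0.1793  0.1796] F [1.49 1.17 3.19] gap 0.0001
Rm [[0.974, -0.0, -0.227], [0.227, -0.001, 0.974], [-0.0, -1.0, -0.001]]
[-0.15974885 -0.01988969]
```

View pics/r4.png

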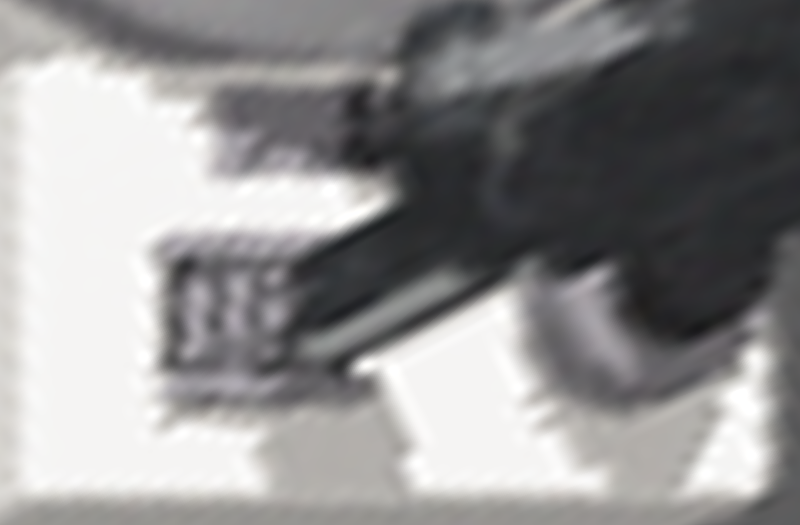

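servo_tool([
  [0,0,0,0,-0.6,0,-1],
  [0,0,0,0.9,-0.7,0,-1],
  [0,0,0,1.8,-0.6,0,-1],
  [0,0,0,1.8,-0.2,0,-1],
  [0,0,0,1.8,-0.05,0,-1],
])

```text
time: 34.95
ee_pos: [0.6913, -0.0265, 0.0619]
eef_rot: [-1.564, -0.177, 0.182]
force: [-0.3, 1.5, 8.0]
finger_gap: 0.0002
```

servo_tool([
  [0,0,0,-0.1,0.12,0,-1],
  [0,0,0,-0.5,0.14,0,-1],
  [0,0,0,-0.9,0.14,0,-1],
  [0,0,0,-1.3,0.14,0,-1],
  [0,0,0,-1.7,0.14,0,-1],
])

```text
time: 35.45
ee_pos: [0.6756, -0.0301, 0.0619]
eef_rot: [-1.564, -0.179, 0.179]
force: [-0.5, 1.7, 5.5]
finger_gap: 0.0002
```

Run:
```python
from h import *
show(); print(w2m(st()['ee_pos']))
```

```text
t 35.45 ee [ 0.6756 -0.0301  0.0619] rot [-1.5641 -0.1791  0.1792] F [-0.5   1.67  5.52] gap 0.0002
Rm [[0.974, -0.0, -0.226], [0.226, -0.001, 0.974], [-0.0, -1.0, -0.001]]
[-0.15972423 -0.02005789]
```

servo_tool([
  [0,0,0,0,-0.6,0,-1],
  [0,0,0,0.9,-0.7,0,-1],
  [0,0,0,1.8,-0.6,0,-1],
  [0,0,0,1.8,-0.2,0,-1],
  [0,0,0,1.8,-0.05,0,-1],
])

```text
time: 35.95
ee_pos: [0.6923, -0.0262, 0.0618]
eef_rot: [-1.564, -0.178, 0.18]
force: [-0.0, 1.4, 8.9]
finger_gap: -0.0003
```

servo_tool([
  [0,0,0,-0.1,0.12,0,-1],
  [0,0,0,-0.5,0.14,0,-1],
  [0,0,0,-0.9,0.14,0,-1],
  [0,0,0,-1.3,0.14,0,-1],
  [0,0,0,-1.7,0.14,0,-1],
])

```text
time: 36.45
ee_pos: [0.677, -0.0297, 0.062]
eef_rot: [-1.564, -0.181, 0.177]
force: [1.0, 1.1, 6.9]
finger_gap: -0.0001
```

servo_tool([
  [0,0,0,0,-0.6,0,-1],
  [0,0,0,0.9,-3,0,-1],
  [0,0,0,1.8,-6,0,-1],
  [0,0,0,1.8,-10,0,-1],
  [0,0,0,1.8,-13,4,-1],
])

```text
time: 36.95
ee_pos: [0.6864, 0.0042, 0.1943]
eef_rot: [-1.573, -0.174, 0.168]
force: [0.8, -0.3, -0.5]
finger_gap: -0.0001
```

servo_tool([
  [0,0,0,-3,0,4,-1],
  [0,0,0,-6,0,8,-1],
  [0,0,0,-9,0,13,-1],
  [0,0,0,-11,0,18,-1],
  [0,0,0,-11,0,22,-1],
])

```text
time: 37.45
ee_pos: [0.5287, 0.1932, 0.1921]
eef_rot: [-1.575, -0.17, 0.169]
force: [1.5, 0.9, -0.0]
finger_gap: -0.0001
```

Run:
```python
from h import *
show()
for c in('top','scene'):
    im=avg(c,3); g=rect(c,im,S=5); 
    for k in range(-7,8): cv2.putText(g,str(k*10),(int((k*10+80)*5)-8,520),0,.4,(255,0,0)); cv2.line(g,(int((k*10+80)*5),505),(int((k*10+80)*5),510),(255,0,0))
    save('r5_'+c+'.png',g)
```

```text
t 37.45 ee [0.5287 0.1932 0.1921] rot [-1.5745 -0.1697  0.1687] F [ 1.54  0.88 -0.01] gap -0.0001
Rm [[0.977, 0.002, -0.214], [0.214, -0.01, 0.977], [-0.0, -1.0, -0.01]]
```

View pics/r5_top.png

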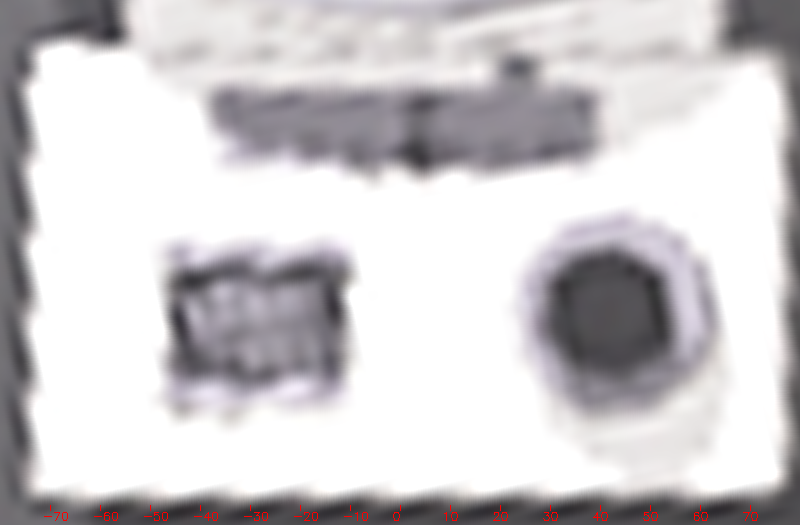

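View pics/r5_scene.png

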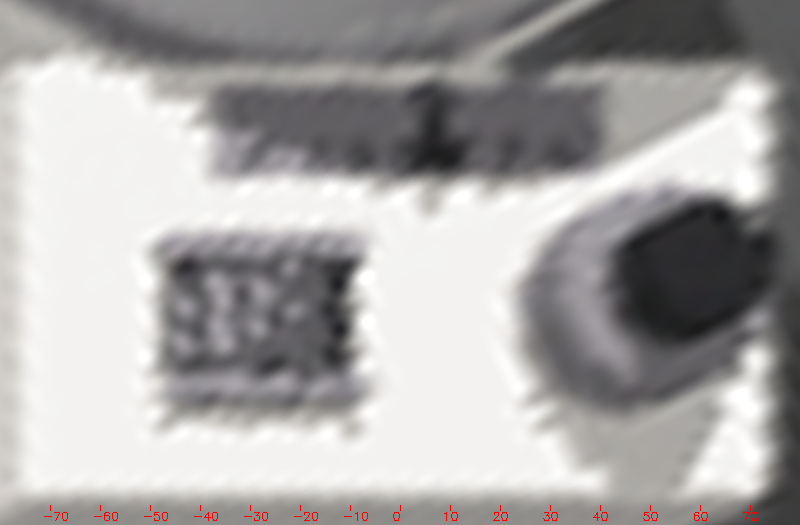

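```bash
cat >> h.py <<'E'
def needle():
    im=avg('top',4); g=cv2.cvtColor(rect('top',im,S=5),cv2.COLOR_RGB2GRAY).astype(float)
    out={}
    b=g[56:76].mean(0); x=np.arange(len(b)); k=slice(470,565); wt=np.clip(np.median(b[440:600])-15-b[k],0,None); cl=(x[k]*wt).sum()/wt.sum()
    n=g[95:165].mean(0); s=slice(225,585); base=np.median(n[s]); 
    i=225+np.argmin(cv2.GaussianBlur(n[None,s],(0,0),4)[0]); kk=slice(i-22,i+23); wt=np.clip(base-8-n[kk],0,None); ne=(x[kk]*wt).sum()/wt.sum()
    print('clip',round(cl/5-80,2),'needle',round(ne/5-80,2),'diff',round((cl-ne)/5,2)); return cl,ne
E
python3 - <<'E'
from h import *
needle(); needle()
p=proj('top',[m2w(-.106,.0234,.057),m2w(-.12,.003,.057)]); print(p)
print(np.round(proj('top',[m2w(-.106,.0234,.062),m2w(-.12,.003,.06)])-p,2))
rel(m2w(-.160,-.036,.19),np.deg2rad(13.25))
E
```

```text
clip 23.56 needle 4.03 diff 19.53
clip 23.57 needle 3.97 diff 19.6
[[269.37142473 169.45162523]
 [272.38339896 162.22352368]]
[[-0.03 -0.17]
 [-0.01 -0.11]]
rot [ 0.52 -0.86  0.18] shift [ 10.8    0.45 -24.92]
```

servo_tool([
  [0,0,0,2,0,-4.6,-1],
  [0,0,0,4,0,-9.2,-1],
  [0,0,0,6,0,-13.8,-1],
  [0,0,0,8,0,-18.4,-1],
  [0,-0.9,0,10,0.5,-23,-1],
])

```text
time: 38.65
ee_pos: [0.6798, -0.0104, 0.1901]
eef_rot: [-1.572, -0.187, 0.178]
force: [0.2, 0.0, -0.9]
finger_gap: -0.0001
```

Run:
```python
from h import *
show(); rel(m2w(-.160,-.038,.1),np.deg2rad(13.25)); print(w2m(st()['ee_pos']))
```

```text
t 38.65 ee [ 0.6798 -0.0104  0.1901] rot [-1.5717 -0.1867  0.178 ] F [ 0.18  0.02 -0.92] gap -0.0001
Rm [[0.973, 0.006, -0.23], [0.23, -0.008, 0.973], [0.005, -1.0, -0.009]]
rot [0.53 0.04 0.26] shift [ 0.9   9.03 -1.77]
[-0.14147917 -0.02860575]
```

servo_tool([
  [0.5,0,0.3,0.9,3,-1.6,-1],
  [0.5,0,0.3,0.9,6,-1.6,-1],
  [0.5,0,0.3,0.9,9,-1.6,-1],
  [0.5,0,0.3,0.9,10,-1.6,-1],
  [0.5,0,0.3,0.9,10,-1.6,-1],
])

```text
time: 39.15
ee_pos: [0.6915, -0.0246, 0.0887]
eef_rot: [-1.563, -0.179, 0.186]
force: [-1.2, 0.4, 0.0]
finger_gap: -0.0002
```

Run:
```python
from h import *
show(); rel(m2w(-.160,-.037,.062),np.deg2rad(13.25)); print(w2m(st()['ee_pos']))
```

```text
t 39.15 ee [ 0.6915 -0.0246  0.0887] rot [-1.5631 -0.1789  0.1857] F [-1.17  0.42  0.02] gap -0.0002
Rm [[0.973, -0.004, -0.23], [0.23, -0.001, 0.973], [-0.004, -1.0, 0.0]]
rot [-0.03  0.05 -0.25] shift [ 0.03  2.67 -0.2 ]
[-0.15799113 -0.03678977]
```

servo_tool([
  [0,0,-0.2,0,1,-0.2,-1],
  [0,0,-0.2,0,2,-0.2,-1],
  [0,0,-0.2,0,2.5,-0.2,-1],
  [0,0,-0.2,0,2.7,-0.2,-1],
  [0,0,-0.2,0,2.7,-0.2,-1],
])

```text
time: 39.65
ee_pos: [0.6924, -0.0263, 0.0622]
eef_rot: [-1.563, -0.183, 0.182]
force: [0.3, 0.2, 0.0]
finger_gap: -0.0001
```

servo_tool([
  [0,0,0,-0.1,0.12,0,-1],
  [0,0,0,-0.5,0.14,0,-1],
  [0,0,0,-0.9,0.14,0,-1],
  [0,0,0,-1.3,0.14,0,-1],
  [0,0,0,-1.7,0.14,0,-1],
])

```text
time: 40.15
ee_pos: [0.6771, -0.0299, 0.062]
eef_rot: [-1.563, -0.186, 0.179]
force: [0.6, 1.1, 3.3]
finger_gap: -0.0001
```

servo_tool([
  [0,0,0,0,-0.6,0,-1],
  [0,0,0,0.9,-0.7,0,-1],
  [0,0,0,1.8,-0.6,0,-1],
  [0,0,0,1.8,-0.2,0,-1],
  [0,0,0,1.8,-0.05,0,-1],
])

```text
time: 40.65
ee_pos: [0.6937, -0.0258, 0.0619]
eef_rot: [-1.563, -0.184, 0.181]
force: [0.8, 0.4, 0.6]
finger_gap: 0.0
```

servo_tool([
  [0,0,0,-0.1,0.12,0,-1],
  [0,0,0,-0.5,0.14,0,-1],
  [0,0,0,-0.9,0.14,0,-1],
  [0,0,0,-1.3,0.14,0,-1],
  [0,0,0,-1.7,0.14,0,-1],
])

```text
time: 41.15
ee_pos: [0.6784, -0.0294, 0.062]
eef_rot: [-1.562, -0.187, 0.178]
force: [1.8, 1.5, 7.0]
finger_gap: 0.0002
```

servo_tool([
  [0,0,0,0,-0.6,0,-1],
  [0,0,0,0.9,-3,0,-1],
  [0,0,0,1.8,-6,0,-1],
  [0,0,0,1.8,-10,0,-1],
  [0,0,0,1.8,-13,4,-1],
])

```text
time: 41.65
ee_pos: [0.6874, 0.0044, 0.1945]
eef_rot: [-1.571, -0.181, 0.168]
force: [0.9, -0.4, 0.2]
finger_gap: 0.0003
```

servo_tool([
  [0,0,0,-3,0,4,-1],
  [0,0,0,-6,0,8,-1],
  [0,0,0,-9,0,13,-1],
  [0,0,0,-11,0,18,-1],
  [0,0,0,-11,0,22,-1],
])

```text
time: 42.15
ee_pos: [0.5288, 0.1927, 0.1921]
eef_rot: [-1.573, -0.177, 0.169]
force: [1.5, 1.5, -0.4]
finger_gap: 0.0003
```

Run:
```python
from h import *
show(); needle()
rel(m2w(-.160,-.036,.19),np.deg2rad(13.25))
```

```text
t 42.15 ee [0.5288 0.1927 0.1921] rot [-1.5729 -0.1767  0.1689] F [ 1.47  1.49 -0.36] gap 0.0003
Rm [[0.976, 0.006, -0.218], [0.218, -0.008, 0.976], [0.004, -1.0, -0.009]]
clip 23.52 needle 17.16 diff 6.36
rot [ 0.46 -0.32  0.39] shift [ 10.64   0.47 -25.19]
```

servo_tool([
  [0,0,0,2,0,-4.6,-1],
  [0,0,0,4,0,-9.2,-1],
  [0,0,0,6,0,-13.8,-1],
  [0,0,0,8,0,-18.4,-1],
  [0,-0.3,0,10,0.5,-23,-1],
])

```text
time: 42.85
ee_pos: [0.6808, -0.0113, 0.1902]
eef_rot: [-1.572, -0.185, 0.172]
force: [1.4, 0.6, 0.4]
finger_gap: 0.0003
```

Run:
```python
from h import *
show(); rel(m2w(-.160,-.037,.1),np.deg2rad(13.25)); print(w2m(st()['ee_pos']))
```

```text
t 42.85 ee [ 0.6808 -0.0113  0.1902] rot [-1.5724 -0.1852  0.1719] F [1.35 0.56 0.41] gap 0.0003
Rm [[0.974, 0.009, -0.225], [0.225, -0.008, 0.974], [0.007, -1.0, -0.01]]
rot [ 0.57 -0.24  0.42] shift [ 0.7   9.05 -1.64]
[-0.14266472 -0.02936971]
```

servo_tool([
  [0.5,0,0.4,0.7,3,-1.6,-1],
  [0.5,0,0.4,0.7,6,-1.6,-1],
  [0.5,0,0.4,0.7,9,-1.6,-1],
  [0.5,0,0.4,0.7,10,-1.6,-1],
  [0.5,0,0.4,0.7,10,-1.6,-1],
])

```text
time: 43.35
ee_pos: [0.6906, -0.028, 0.0888]
eef_rot: [-1.565, -0.174, 0.18]
force: [0.1, 0.3, 0.9]
finger_gap: -0.0003
```

Run:
```python
from h import *
show(); rel(m2w(-.160,-.037,.062),np.deg2rad(13.25)); print(w2m(st()['ee_pos']))
```

```text
t 43.35 ee [ 0.6906 -0.028   0.0888] rot [-1.5652 -0.174   0.1796] F [0.06 0.34 0.87] gap -0.0003
Rm [[0.975, -0.003, -0.223], [0.223, -0.002, 0.975], [-0.004, -1.0, -0.001]]
rot [ 0.07 -0.35 -0.21] shift [0.2  2.68 0.12]
[-0.16114785 -0.03513107]
```

servo_tool([
  [0,0,-0.2,0.2,1,0.1,-1],
  [0,0,-0.2,0.2,2,0.1,-1],
  [0,0,-0.2,0.2,2.5,0.1,-1],
  [0,0,-0.2,0.2,2.7,0.1,-1],
  [0,0,-0.2,0.2,2.7,0.1,-1],
])

```text
time: 43.85
ee_pos: [0.6927, -0.0264, 0.0622]
eef_rot: [-1.565, -0.178, 0.176]
force: [-0.7, 0.1, -0.4]
finger_gap: 0.0002
```

servo_tool([
  [0,0,0,-0.1,0.12,0,-1],
  [0,0,0,-0.5,0.14,0,-1],
  [0,0,0,-0.9,0.14,0,-1],
  [0,0,0,-1.3,0.14,0,-1],
  [0,0,0,-1.7,0.14,0,-1],
])

```text
time: 44.35
ee_pos: [0.6772, -0.0301, 0.062]
eef_rot: [-1.565, -0.18, 0.174]
force: [2.0, -0.1, 4.5]
finger_gap: -0.0001
```

servo_tool([
  [0,0,0,0,-0.6,0,-1],
  [0,0,0,0.9,-3,0,-1],
  [0,0,0,1.8,-6,0,-1],
  [0,0,0,1.8,-10,0,-1],
  [0,0,0,1.8,-13,4,-1],
])

```text
time: 44.85
ee_pos: [0.6867, 0.0041, 0.1944]
eef_rot: [-1.573, -0.174, 0.164]
force: [1.9, -0.1, 1.2]
finger_gap: -0.0
```

servo_tool([
  [0,0,0,-3,0,4,-1],
  [0,0,0,-6,0,8,-1],
  [0,0,0,-9,0,13,-1],
  [0,0,0,-11,0,18,-1],
  [0,0,0,-11,0,22,-1],
])

```text
time: 45.35
ee_pos: [0.5295, 0.1937, 0.1919]
eef_rot: [-1.575, -0.17, 0.165]
force: [-0.2, -0.4, 0.0]
finger_gap: -0.0
```

Run:
```python
from h import *
show(); needle()
for c in('top','scene'):
    im,d=optics.camera(c); g=rect(c,im,S=5); save('r6_'+c+'.png',g)
    if c=='top': 
        blobs(im,d,.075,.125,(190,120,268,215),'lid'); blobs(im,d,.065,.085,(270,130,305,195),'button',3)
        w=world('top',d); m=np.hypot(w[...,0]-.6125,w[...,1]+.043)<.02; p=w[m]; p=p[p[:,2]>.073]; print(np.median(p,0),(p.min(0)+p.max(0))/2, np.ptp(p,axis=0),w2m(np.median(p,0)))
        gy=im.max(2)<75; k=m&gy; print(k.sum(),w[k].mean(0), w2m(w[k].mean(0)))
```

```text
t 45.35 ee [0.5295 0.1937 0.1919] rot [-1.5752 -0.1701  0.1651] F [-0.19 -0.41  0.02] gap -0.0
Rm [[0.977, 0.004, -0.211], [0.212, -0.01, 0.977], [0.002, -1.0, -0.011]]
clip 23.57 needle 23.81 diff -0.24
lid 3129 [234. 168.] mid [0.6204 0.1219 0.0992] size [0.193 0.194 0.048]
button 104 [287. 171.] mid [ 0.613  -0.0447  0.0741] size [0.038 0.035 0.018]
[ 0.61470017 -0.04295997  0.0775427 ] [ 0.61373627 -0.0445879   0.07840151] [0.02243542 0.02799071 0.00957429] [-0.15830043  0.04220591]
12 [ 0.6124536  -0.0415887   0.07695382] [-0.15645075  0.04407837]
```

View pics/r6_top.png

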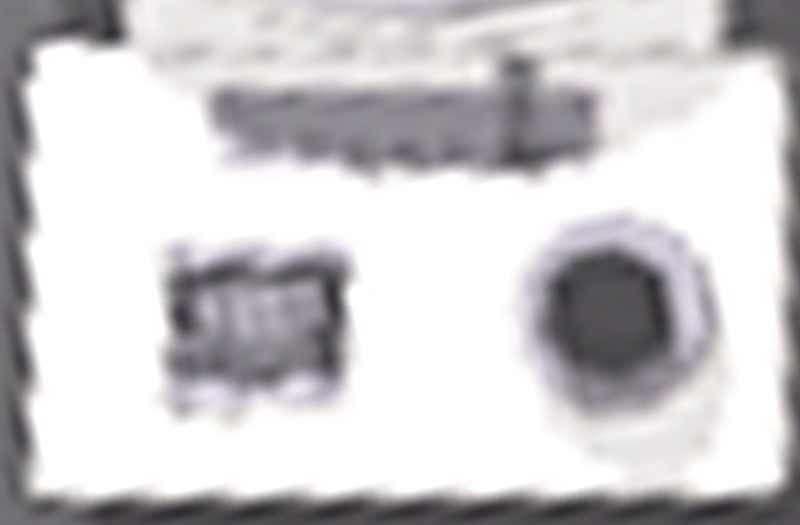

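View pics/r6_scene.png

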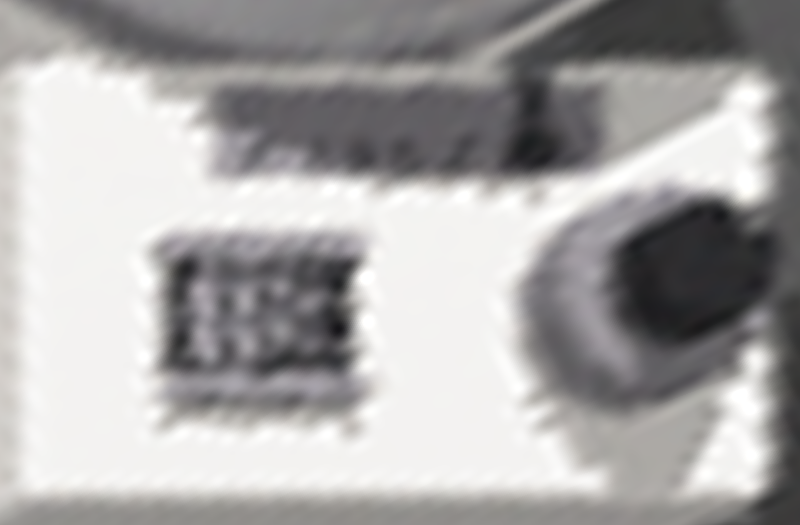

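Run:
```python
from h import *
t=m2w(-.158,.0428,.17); print(t); rel(t,np.deg2rad(13.25))
```

```text
[ 0.61405303 -0.0428037   0.17      ]
rot [ 0.65 -1.04  0.29] shift [  2.92   2.46 -24.69]
```

servo_tool([
  [0,0,0,0.5,0,-4.5,-1],
  [0,0,0,1,0,-9,-1],
  [0,0,0,1.7,0,-13.5,-1],
  [0,0,0,2.3,0,-18,-1],
  [0.6,-1,0.3,2.9,0,-22.5,-1],
])

```text
time: 46.15
ee_pos: [0.6091, -0.0253, 0.1945]
eef_rot: [-1.565, -0.178, 0.179]
force: [1.3, 0.5, -0.0]
finger_gap: -0.0001
```

Run:
```python
from h import *
show(); rel(m2w(-.158,.0428,.12),np.deg2rad(13.25))
```

```text
t 46.15 ee [ 0.6091 -0.0253  0.1945] rot [-1.565  -0.1783  0.1795] F [ 1.26  0.55 -0.  ] gap -0.0001
Rm [[0.974, -0.001, -0.226], [0.226, -0.002, 0.974], [-0.001, -1.0, -0.002]]
rot [ 0.09 -0.2  -0.06] shift [ 0.09  7.45 -1.81]
```

servo_tool([
  [0,0,0,0.1,2,-1.4,-1],
  [0,0,0,0.1,4,-1.4,-1],
  [0,0,0,0.1,6.5,-1.4,-1],
  [0,0,0,0.1,8,-1.4,-1],
  [0,0,0,0.1,8.5,-1.4,-1],
])

```text
time: 46.65
ee_pos: [0.6116, -0.0416, 0.1076]
eef_rot: [-1.566, -0.172, 0.18]
force: [-0.4, -0.7, -0.9]
finger_gap: -0.0003
```

Run:
```python
from h import *
show(); rel(m2w(-.158,.0428,.08),np.deg2rad(13.25))
im,d=optics.camera('scene'); save('s13.png',cv2.resize(im[190:290,250:370],None,fx=6,fy=6,interpolation=2))
```

```text
t 46.65 ee [ 0.6116 -0.0416  0.1076] rot [-1.566  -0.1724  0.1798] F [-0.44 -0.71 -0.95] gap -0.0003
Rm [[0.975, -0.004, -0.222], [0.222, -0.003, 0.975], [-0.005, -1.0, -0.002]]
rot [ 0.1  -0.4  -0.28] shift [ 0.22  2.76 -0.17]
```

View pics/s13.png

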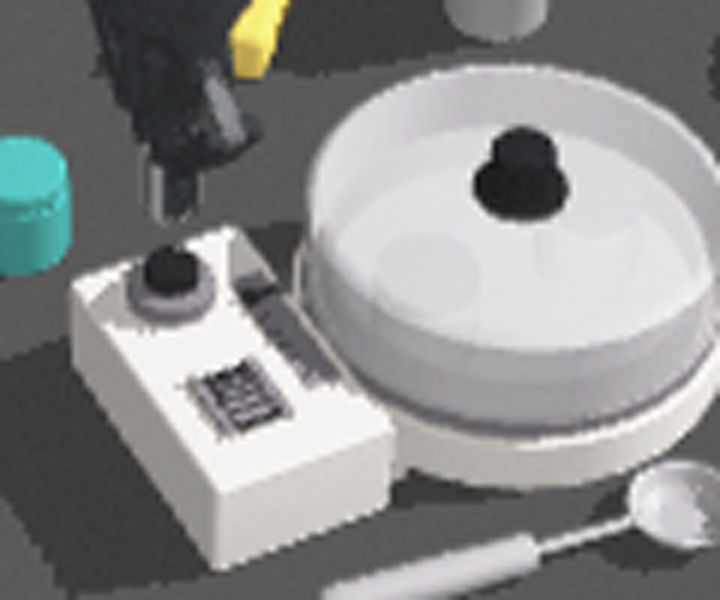

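The fingertip hangs right over the black start button (about 172,270 in the crop). Pressing next.

servo_tool([
  [0,0,0,0.2,1,-0.1,-1],
  [0,0,0,0.2,2,-0.1,-1],
  [0,0,0,0.2,2.8,-0.1,-1],
  [0,0,0,0.2,3.1,-0.1,-1],
  [0,0,0,0.2,3.1,-0.1,-1],
])

```text
time: 47.2
ee_pos: [0.6136, -0.0418, 0.0765]
eef_rot: [-1.566, -0.172, 0.181]
force: [-0.5, -0.7, 0.8]
finger_gap: 0.0001
```

servo_tool([
  [0,0,0,0,0.3,0,-1],
  [0,0,0,0,0.6,0,-1],
  [0,0,0,0,0.6,0,-1],
])

```text
time: 47.5
ee_pos: [0.6138, -0.0419, 0.0712]
eef_rot: [-1.566, -0.173, 0.18]
force: [-1.1, 0.5, 4.5]
finger_gap: -0.0003
```

servo_tool([
  [0,0,0,0,0.15,0,-1],
  [0,0,0,0,0.25,0,-1],
  [0,0,0,0,0.25,0,-1],
])

```text
time: 47.8
ee_pos: [0.6139, -0.0418, 0.0709]
eef_rot: [-1.566, -0.174, 0.179]
force: [-4.0, -0.1, 18.3]
finger_gap: 0.0
```

The button is on its bottom stop: about 6 mm of travel, and the force has risen to 18 N. Retreating.

servo_tool([
  [0,0,0,0,-1,0,-1],
  [0,0,0,0,-4,0,-1],
  [0,0,0,0,-8,0,-1],
  [0,0,0,0,-12,0,-1],
  [0,0,0,-3,-13,0,-1],
])

```text
time: 48.3
ee_pos: [0.5917, -0.0465, 0.2058]
eef_rot: [-1.567, -0.187, 0.17]
force: [0.1, -0.1, -0.4]
finger_gap: 0.0002
```

servo_tool([
  [0,0,0,-3,0,4,-1],
  [0,0,0,-6,0,8,-1],
  [0,0,0,-8,0,13,-1],
  [0,0,0,-8,0,18,-1],
  [0,0,0,-8,0,22,-1],
])

```text
time: 48.8
ee_pos: [0.463, 0.1521, 0.2044]
eef_rot: [-1.566, -0.188, 0.17]
force: [1.1, 1.1, -1.4]
finger_gap: 0.0
```

Run:
```python
from h import *
show(); needle()
im,d=optics.camera('top'); blobs(im,d,.075,.125,(190,120,268,215),'lid')
w=world('top',d); m=np.hypot(w[...,0]-.6138,w[...,1]+.043)<.009; print('button z',np.median(w[m][:,2]))
save('t9.png',cv2.resize(im[90:290,120:420],None,fx=2.6,fy=2.6)); im,d=optics.camera('scene'); save('s14.png',cv2.resize(im[190:290,250:370],None,fx=6,fy=6,interpolation=2))
```

```text
t 48.8 ee [0.463  0.1521 0.2044] rot [-1.5656 -0.1879  0.1697] F [ 1.14  1.06 -1.38] gap 0.0
Rm [[0.974, 0.012, -0.226], [0.226, -0.001, 0.974], [0.011, -1.0, -0.004]]
clip 23.55 needle 23.74 diff -0.19
lid 3137 [234. 168.] mid [0.6204 0.1218 0.0997] size [0.193 0.194 0.049]
button z 0.07676540102732721
```

View pics/s14.png

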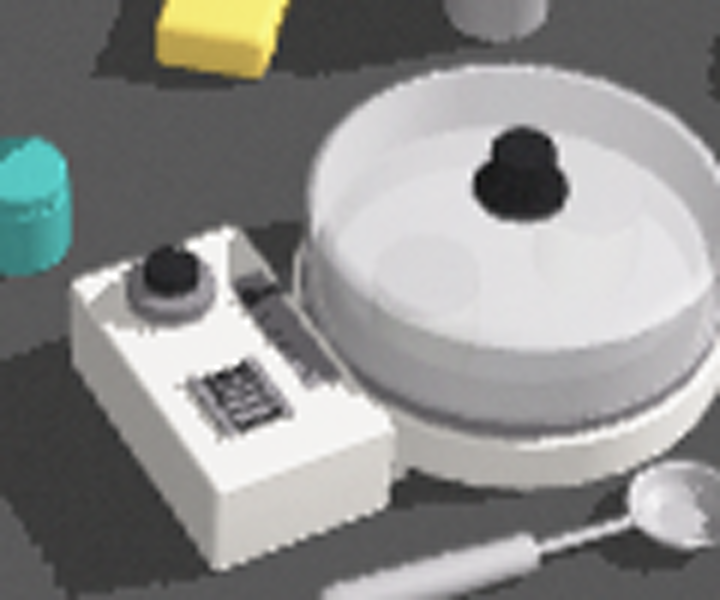

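View pics/t9.png

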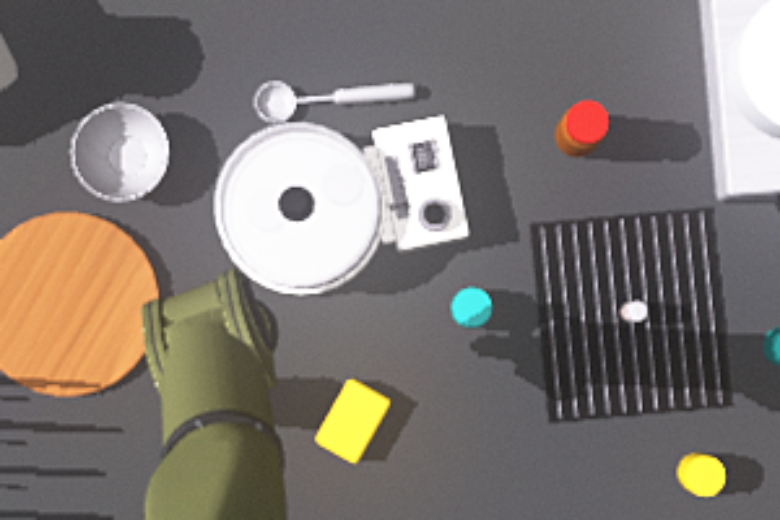

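servo_tool([
  [0,0,0,0,0,0,-1],
  [0,0,0,0,0,0,-1],
  [0,0,0,0,0,0,-1],
])

```text
time: 49.4
ee_pos: [0.465, 0.1477, 0.204]
eef_rot: [-1.568, -0.184, 0.166]
force: [0.0, 0.2, -0.0]
finger_gap: -0.0002
```

```bash
python3 -c "
from h import *
show(); print(order.sign_off())"
```

```text
t 49.4 ee [0.465  0.1477 0.204 ] rot [-1.5679 -0.1843  0.1664] F [ 0.03  0.15 -0.02] gap -0.0002
Rm [[0.975, 0.012, -0.221], [0.221, -0.003, 0.975], [0.011, -1.0, -0.005]]
the job is handed in; nothing more can be done
None
```

The job is done and handed in at 49.4 s of the 208 s allowed; the hand-in gave no verdict. I moved the lid to the board, stood both white jars in the well and refitted the lid. I then rolled the wheel in seven strokes until the needle met the clip, and pressed the start button to its stop (about 6 mm, 18 N) and let it go.

**Last checks:**
- **Lid:** it is down and level, within about 1.5 mm of the well centre.
- **Needle:** it measures 0.2 mm from the clip in the top camera, and the scene camera agrees roughly.
- **Button:** its top is back at 77 mm, so it is released.
- **Arm:** it is clear of everything, with no force on the tool.
- **Bystanders:** none looked moved in the last pictures. I did not re-measure their positions.

**One disagreement:** after I released the second jar, I measured it about 26 mm from where I had put it, probably from the knock the task mentions. It still stood upright on the well floor, about 60 mm from the centre (limit 68 mm), so I left it there. I measured both jars before refitting the lid; since then I have only seen them through it.

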